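# Seat a ring gauge in the V-stop and clamp it with four levers crosswise

## Robot

A 7-joint arm with a two-finger parallel gripper is mounted at the origin on a cart in front of the work surface, level with it; the furniture and walls round the work are solid. World frame = base frame: x ahead of the robot, y to its left, z up, the work surface at z = 0. Lengths are in m, angles in degrees, forces in N, time in s.
With the tool pointing down it reaches from about 0.425 to 0.875 m from the base axis. Payload 4.7 kg.
Tool frame: the origin (TCP) lies between the finger pads; the fingertips stand 14 mm ahead of it and the grasp point (between the pads) lies 5 mm behind it (env.tip_reach is the distance from the TCP to the fingertips, in m); z points along the fingers, y is the direction in which the jaws open and shut (so a half turn about z gives the same grasp; the last joint's range is limited). The gripper opens to 87 mm and grips with 3 to 60 N. Pads are 19 mm wide; open, the fingers measure 117 mm over their backs; the gripper's body (75 mm by 190 mm) begins 51 mm behind the grasp point.
Start: joints at [-68.062, 18.392, -4.016, 83.108, 1.295, 78.541, -3.26], TCP at [0.234, 0.606, 0.237] pointing down, gripper open.
Joint ranges: [-163.93, 163.93], [-17.29, 119.83], [-79.2, 71.16], [3.27, 140.29], [-89.18, 269.18], [5.43, 117.66], [-154.24, 154.24]. Speed limits (degrees/s): [147.25, 147.25, 180, 180, 180, 180, 180].

## Interface

Orientations are given as [roll, pitch, yaw] about the fixed x, y, z axes, in that order (R = Rz(yaw) Ry(pitch) Rx(roll)).
In Python, from cell import env gives the robot as it stands. The module is installed in compiled form; this text tells all that it offers.
- The arm moves only by the shell command python3 -m pendant 'ROWS' [FORCE]. ROWS is JSON, a list of rows, each an object of numbers: "rx", "ry", "rz": the turn, a rotation vector about the tool's x, y, z in degrees; "tx", "ty", "tz": the shift along the tool's x, y, z in mm; "jaw": the finger opening in mm, from 0 to 87. In form: [{"rx": .., "ry": .., "rz": .., "tx": .., "ty": .., "tz": .., "jaw": ..}, ...]. A call has 1 to 20 rows; each row shifts and turns the commanded pose from where the row before left it, along the tool's axes as they then stand; what a row does not reach is not made up. A row lasts 1/12 s, in which the tool goes at most 41.7 mm and 7.16 degrees, less where a joint would pass 70% of its speed; a pose out of reach is approached as far as the arm can. A call with a gripper value outside its range is refused whole. The fingers move at their own pace and stop on an object; FORCE is the grip in N (left out, the last holds). Time passes only in rows, so rows that do not move let the fingers close. It gives the time, the measured TCP pose, the force and the opening at its end, in the units of the state.
- env.get_obs(): the state, without advancing time (a new reading comes with each control period).
- env.read_camera(name): name is "scene" or "top" or "wrist"; returns a dict with "img" (400x640x3 uint8, red, green, blue), "range_z" (400x640 float32, m along the optical axis (not along the pixel's ray), 0 where there is no reading), "vertical_fov" (degrees; the focal length in pixels is half the picture's height over the tangent of half this angle, whatever the lens; pixels are square), "cx", "cy" (the principal point, pixels), "world_to_cam" (4x4, takes a point from world to camera coordinates). Camera axes: x right, y up, looking along -z (the intrinsics and any distortion apply to the point x, -y, -z); pixel columns grow to the right and rows downward; lengths in m; the calibration is good to about 2 mm. A picture is of the moment at which its call begins.
- env.sign_off(): hands the job in, once; it reports no verdict.
The state is a dict: "time_s": time; "qpos": joint angles; "joint_velocities": joint speeds; "effort": joint torques, N m; "tool_pos": TCP position; "tool_rot": TCP orientation; "force": force on the tool from outside, world axes, zero at the start; "wrist_torque": the same for the moment, N m; "grip_width": finger opening in m.
Only numpy, scipy, OpenCV 4.12 (cv2) and the standard library are available. Lean on these libraries where they do the work, as an engineer would, in place of code of your own. Each camera call takes 0.05 s, during which the arm holds its last target.

## Task

Push the ring gauge, without lifting it, along the clamping fixture and under the clamp plate until it rests centred against both faces of the V-stop. Only then tighten the four clamp levers clockwise in two crosswise rounds, following the first lever of each round with the one diagonally opposite: first turn every lever about half-way (an eighth of a turn), and when all four are there turn every lever on to its stop. Leave the ring seated and the loupe, eraser and small steel block where they are.

Things in the scene. Friction and masses are not known exactly. Their poses are not given: they have to be found in the camera images.
- fixture: Clamping fixture, fixed. +x: the way the ring must travel, from the open front apron to the V-stop; +y left of that; z up; origin at bench height. Bare aluminium base plate 250 x 150 x 10 mm (x -185 to 65, y -75 to 75 mm).
- v_apex (a point): Line where the V-stop's two upright steel faces meet, at x = 33 mm, y = 0 in the fixture's frame, 18 mm above the bench. The faces open towards -x, each at 45 degrees to x and 52 mm long; the stop stands 16 mm high on the base plate.
- entrance (a point): Middle of the front edge of the dark steel clamp plate, on its top: x = -20 mm, y = 0 in the fixture's frame, 40.5 mm above the bench. The fixed plate spans x -20 to 52, y -75 to 75 mm, underside at 30.5 mm, on four studs; two ears (y beyond 45 mm on each side) reach forward to x = -54 mm: the entrance between them is 90 mm wide. The seated ring's front stays uncovered.
- seat (a point): Where the ring's centre is when the ring touches both faces of the V-stop: x = -8 mm, y = 0 in the fixture's frame, 19 mm above the bench (9 mm above the base plate).
- ring_center (a point): Centre, half-way up, of the plain steel ring gauge: outer diameter 58 mm, 18 mm high, 0.17 to 0.35 kg, lying flat and loose on the base plate's front apron, its hole upright. It slides under the clamp plate with 2.5 mm to spare; pushed with two parted fingers it keeps centred between them.
- lever_1 (a joint): Turn of the front left clamp lever (as seen looking along the fixture's +x), pivot at x = -40, y = 60 mm in its frame. rad, grows clockwise seen from above; 0 = slack, arm along the fixture's -x; 1.6 = tight, at its solid stop, arm about along +y; half-way is 0.8. Starts at 0 to 0.25. Stays put; dry friction 0.10 N m (about 2.5 N at 42 mm from the pivot). Diagonal partner: lever_3.
- lever_1_pivot (a point): On the pivot axis of lever_1 at mid-height of its arm, 54 mm above the bench. The black lever has a hub 19 mm across and a straight level arm 12 mm wide, from 47 to 61 mm above the bench, so 6.5 mm clear of the clamp plate.
- lever_1_tip (a point): On the arm of lever_1 near its round end (16 mm across), 56 mm from the pivot at the same height; pivot to tip is the arm's direction.
- lever_2 (a joint): Turn of the back left clamp lever (as seen looking along the fixture's +x), pivot at x = 40, y = 60 mm in its frame. rad, grows clockwise seen from above; 0 = slack, arm along the fixture's +y; 1.6 = tight, at its solid stop, arm about along +x; half-way is 0.8. Starts at 0 to 0.25. Stays put; dry friction 0.10 N m (about 2.5 N at 42 mm from the pivot). Diagonal partner: lever_4.
- lever_2_pivot (a point): On the pivot axis of lever_2 at mid-height of its arm, 54 mm above the bench. The black lever has a hub 19 mm across and a straight level arm 12 mm wide, from 47 to 61 mm above the bench, so 6.5 mm clear of the clamp plate.
- lever_2_tip (a point): On the arm of lever_2 near its round end (16 mm across), 56 mm from the pivot at the same height; pivot to tip is the arm's direction.
- lever_3 (a joint): Turn of the back right clamp lever (as seen looking along the fixture's +x), pivot at x = 40, y = -60 mm in its frame. rad, grows clockwise seen from above; 0 = slack, arm along the fixture's +x; 1.6 = tight, at its solid stop, arm about along -y; half-way is 0.8. Starts at 0 to 0.25. Stays put; dry friction 0.10 N m (about 2.5 N at 42 mm from the pivot). Diagonal partner: lever_1.
- lever_3_pivot (a point): On the pivot axis of lever_3 at mid-height of its arm, 54 mm above the bench. The black lever has a hub 19 mm across and a straight level arm 12 mm wide, from 47 to 61 mm above the bench, so 6.5 mm clear of the clamp plate.
- lever_3_tip (a point): On the arm of lever_3 near its round end (16 mm across), 56 mm from the pivot at the same height; pivot to tip is the arm's direction.
- lever_4 (a joint): Turn of the front right clamp lever (as seen looking along the fixture's +x), pivot at x = -40, y = -60 mm in its frame. rad, grows clockwise seen from above; 0 = slack, arm along the fixture's -y; 1.6 = tight, at its solid stop, arm about along -x; half-way is 0.8. Starts at 0 to 0.25. Stays put; dry friction 0.10 N m (about 2.5 N at 42 mm from the pivot). Diagonal partner: lever_2.
- lever_4_pivot (a point): On the pivot axis of lever_4 at mid-height of its arm, 54 mm above the bench. The black lever has a hub 19 mm across and a straight level arm 12 mm wide, from 47 to 61 mm above the bench, so 6.5 mm clear of the clamp plate.
- lever_4_tip (a point): On the arm of lever_4 near its round end (16 mm across), 56 mm from the pivot at the same height; pivot to tip is the arm's direction.
- loupe: Black eyepiece loupe, 41 mm across, 31 mm high, bystander; origin under its centre.
- eraser: Eraser in a sleeve, 21 x 46 x 12 mm, bystander; origin under its centre.
- gauge_block: Small ground steel block, 25 x 26 x 22 mm, bystander; origin under its centre.
Things that resemble listed ones, but are neither listed nor needed, are in the scene too. There is more than one size of the part that bears ring_center; the job needs the largest.

How it is judged:
By the outcome, as a careful person would: the job done as asked, in the order asked, and still so for the second after the job is handed in, with the robot touching nothing.
It also fails if it takes over 72 s, if anything falls off the work surface, if the arm or the gripper's body presses on something with over 40 N, if the wrist force passes 120 N, or if a joint passes its speed limit or range.

## Working session

There is one attempt and no reset: what is moved stays moved. The work goes in short steps, Python scripts to look and compute and a shell command to move; the robot and the scene stay as the last step left them, time stands still between calls to the robot, and variables do not carry over. Pictures are saved under pics/ and viewed, and the job is handed in when it is done.

```bash
mkdir -p pics; cat > h.py <<'E'
import numpy as np, cv2
from cell import env
def cam(n):
    c=env.read_camera(n); return c
def save(c,name,crop=None,scale=1):
    im=c["img"][:,:,::-1]
    if crop: x0,y0,x1,y1=crop; im=im[y0:y1,x0:x1]
    im=cv2.resize(im,None,fx=scale,fy=scale,interpolation=cv2.INTER_CUBIC)
    cv2.imwrite("pics/"+name,im)
def f(c): return 200/np.tan(np.radians(c["vertical_fov"]/2))
def px2w(c,u,v,z=None):
    F=f(c); d=np.array([(u-c["cx"])/F,-(v-c["cy"])/F,-1])
    M=np.linalg.inv(c["world_to_cam"]); R=M[:3,:3];t=M[:3,3]
    if z is None:
        r=c["range_z"][int(round(v)),int(round(u))]; return R@(d*r)+t
    w=R@d; return t+w*(z-t[2])/w[2]
def w2px(c,p):
    q=c["world_to_cam"]@np.append(p,1); F=f(c)
    return c["cx"]+F*q[0]/-q[2], c["cy"]-F*q[1]/-q[2]
E
python3 - <<'E'
from h import *
np.set_printoptions(precision=4,suppress=True)
print(env.get_obs(), env.tip_reach)
for n in ["scene","top","wrist"]:
    c=cam(n); save(c,n+"0.png"); print(n,c.keys(),c["vertical_fov"],c["cx"],c["cy"],np.linalg.inv(c["world_to_cam"]))
    np.savez("pics/%s0.npz"%n,**c)
E
```

```text
{'time_s': 0.0, 'qpos': array([-68.0626,  18.4391,  -4.0167,  83.1759,   1.2956,  78.5416,
        -3.2581]), 'joint_velocities': array([-0.0363,  0.0564,  0.0118,  0.0936,  0.0389,  0.0064,  0.0041]), 'effort': array([  0.0003, -49.1294,  -0.4039, -31.2529,  -0.0641,   0.0435,
         0.0002]), 'tool_pos': array([0.2342, 0.6058, 0.2355]), 'tool_rot': array([-179.8886,    0.0061,  158.8756]), 'force': array([-0.0271, -0.4102,  0.1758]), 'wrist_torque': array([ 0.0326, -0.0351, -0.0064]), 'grip_width': 0.0870326213161654} 0.014
scene dict_keys(['img', 'range_z', 'vertical_fov', 'cx', 'cy', 'world_to_cam']) 56.500412340236544 328.84749270209386 207.9125014974622 [[ 0.9027  0.309  -0.2996  0.2006]
 [-0.4304  0.6484 -0.628  -0.6317]
 [ 0.0002  0.6958  0.7182  0.8473]
 [ 0.      0.      0.      1.    ]]
top dict_keys(['img', 'range_z', 'vertical_fov', 'cx', 'cy', 'world_to_cam']) 44.59986506004481 315.316751452464 197.00390692650754 [[ 0.0216  0.9937 -0.1099  0.3622]
 [-0.9994  0.0246  0.0257  0.0534]
 [ 0.0282  0.1093  0.9936  1.244 ]
 [ 0.      0.      0.      1.    ]]
wrist dict_keys(['img', 'range_z', 'vertical_fov', 'cx', 'cy', 'world_to_cam']) 64.19776715135085 323.3777623496571 195.9911097959303 [[ 0.3602 -0.8929 -0.2702  0.1597]
 [ 0.9329  0.3442  0.1063  0.6353]
 [-0.002  -0.2904  0.9569  0.3833]
 [ 0.      0.      0.      1.    ]]
```

View pics/scene0.png

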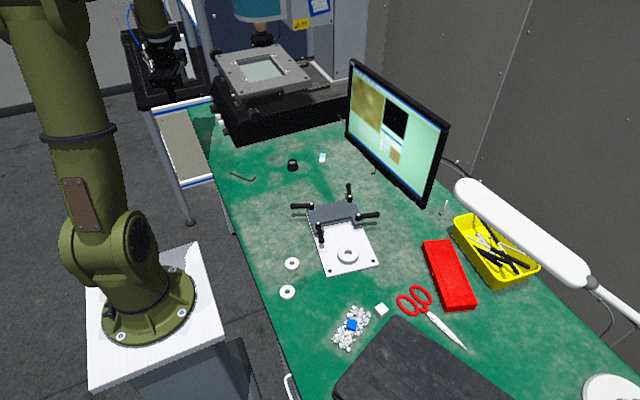

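View pics/top0.png

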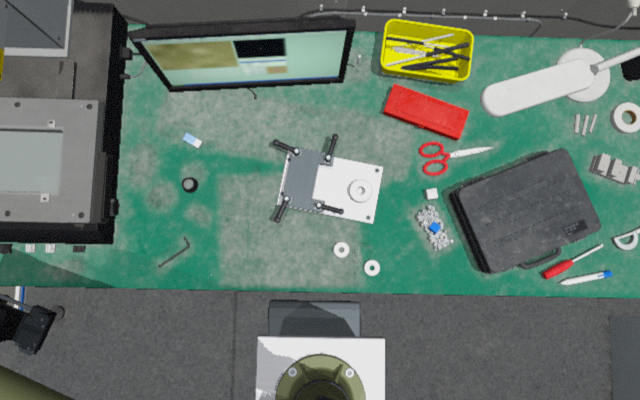

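View pics/wrist0.png

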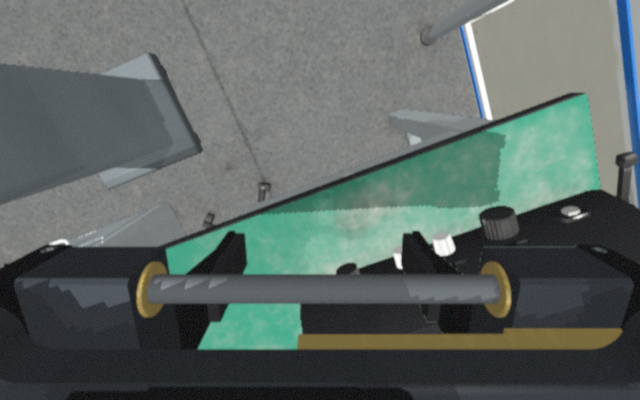

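The ring on the apron is at about (360,190) in the top view. The two rings lying on the green bench at (341,250) and (372,267) are smaller lookalikes. I'll enlarge to confirm.

```bash
python3 - <<'E'
from h import *
c=dict(np.load("pics/top0.npz")); save(c,"topcrop.png",(260,120,400,280),3.7)
c=dict(np.load("pics/scene0.npz")); save(c,"scenecrop.png",(270,170,400,310),4.2)
E
```

```text
(no output)
```

View pics/topcrop.png

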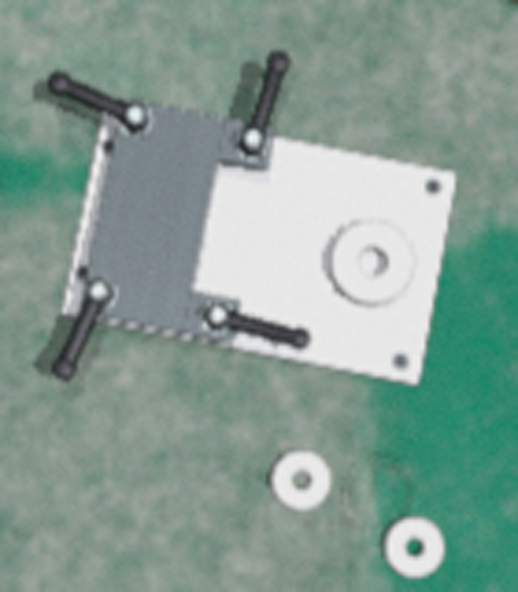

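View pics/scenecrop.png

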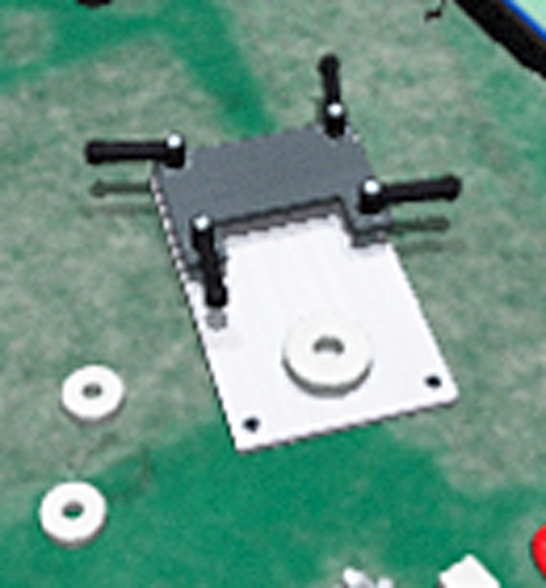

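```bash
cat >> h.py <<'E'
def fit(src,dst):
    src=np.array(src);dst=np.array(dst); a=src-src.mean(0);b=dst-dst.mean(0)
    th=np.arctan2((a[:,0]*b[:,1]-a[:,1]*b[:,0]).sum(),(a*b).sum())
    R=np.array([[np.cos(th),-np.sin(th)],[np.sin(th),np.cos(th)]]); t=dst.mean(0)-R@src.mean(0)
    return th,R,t,(R@src.T).T+t-dst
E
python3 - <<'E'
from h import *
np.set_printoptions(precision=4,suppress=True)
c=dict(np.load("pics/top0.npz"))
P=lambda x,y:(260+x/3.7-.35,120+y/3.7-.35)
pts=[((-.185,-.075),P(455,172),.01),((-.185,.075),P(418,383),.01)]+[((x,y),P(*p),.066) for x,y,p in [(-.04,.06,(217,316)),(.04,.06,(98,292)),(.04,-.06,(135,116)),(-.04,-.06,(253,138))]]
for s,p,z in pts: print(s,px2w(c,*p), px2w(c,*p,z))
d=[px2w(c,*p,z)[:2] for s,p,z in pts]
th,R,t,res=fit([s for s,_,_ in pts],d); print(np.degrees(th),t,res*1000)
th,R,t,res=fit([s for s,_,_ in pts[2:]],d[2:]); print(np.degrees(th),t,res*1000)
r=px2w(c,*P(371,262),.028); print(r,"ring fix",R.T@(r[:2]-t), px2w(c,*P(385,225)))
tips=[(300,338),(64,369),(59,83),(279,62)]
for i,q in enumerate(tips):
    w=px2w(c,*P(*q),.061); fx=R.T@(w[:2]-t); pv=np.array([(-.04,.06),(.04,.06),(.04,-.06),(-.04,-.06)][i]); v=fx-pv; print(i+1,w,fx,np.degrees(np.arctan2(v[1],v[0])),np.hypot(*v))
for n,p in [("loupe",(190,185)),("eraser",(192,140)),("block",(432,193))]: print(n,px2w(c,*p))
c=dict(np.load("pics/scene0.npz"))
S=lambda x,y:(270+x/4.2-.35,170+y/4.2-.35)
pts=[((-.185,-.075),S(460,398),.01),((-.185,.075),S(238,450),.01)]+[((x,y),S(*p),.066) for x,y,p in [(-.04,.06,(203,224)),(.04,.06,(175,145)),(.04,-.06,(335,111)),(-.04,-.06,(372,187))]]
d=[px2w(c,*p,z)[:2] for s,p,z in pts]
th,R,t,res=fit([s for s,_,_ in pts],d); print("scene",np.degrees(th),t,res*1000)
for s,p,z in pts: print(s,px2w(c,*p), px2w(c,*p,z))
r=px2w(c,*S(328,347),.028);print(r,R.T@(r[:2]-t))
E
```

```text
(-0.185, -0.075) [ 0.5855 -0.1524 -0.0045] [ 0.5829 -0.15    0.01  ]
(-0.185, 0.075) [ 0.436  -0.1269  0.0002] [ 0.4354 -0.1255  0.01  ]
(-0.04, 0.06) [0.4733 0.0152 0.0631] [0.473  0.0153 0.066 ]
(0.04, 0.06) [0.4869 0.0937 0.0664] [0.4869 0.0937 0.066 ]
(0.04, -0.06) [0.6046 0.0725 0.0671] [0.6049 0.0725 0.066 ]
(-0.04, -0.06) [ 0.5924 -0.0061  0.065 ] [ 0.5922 -0.0061  0.066 ]
80.430292880355 [0.5395 0.0442] [[-0.2368 -0.7254]
 [-0.6929 -0.3376]
 [ 0.6459 -0.66  ]
 [ 0.0419 -0.1565]
 [ 0.4283  1.0842]
 [-0.1864  0.7954]]
79.99029057808524 [0.5392 0.0439] [[ 0.1891 -0.4195]
 [ 0.1905 -0.0204]
 [ 0.4203  0.3121]
 [-0.7999  0.1278]]
[ 0.5161 -0.09    0.028 ] ring fix [-0.1359 -0.0004] [ 0.5419 -0.0995  0.0268]
1 [ 0.4603 -0.0398  0.061 ] [-0.0962  0.0632] 176.70920471725992 0.05624698933121327
2 [0.4362 0.1147 0.061 ] [0.0518 0.1138] 77.59794407940942 0.05507696794643195
3 [0.6268 0.1238 0.061 ] [ 0.0939 -0.0724] -12.93710355750884 0.0553315269692889
4 [ 0.6453 -0.0228  0.061 ] [-0.0472 -0.116 ] -97.33192293841793 0.05648504486170039
loupe [0.52   0.3375 0.0207]
eraser [0.6373 0.3402 0.0119]
block [ 0.5149 -0.2745  0.022 ]
scene 80.38407309874489 [0.5388 0.0411] [[ 0.4445 -1.2364]
 [-0.155  -2.1701]
 [-0.4961  0.3572]
 [-0.0157  2.9887]
 [ 0.8448  0.8991]
 [-0.6225 -0.8386]]
(-0.185, -0.075) [ 0.5861 -0.1466 -0.0004] [ 0.5814 -0.1525  0.01  ]
(-0.185, 0.075) [ 0.4362 -0.122   0.0025] [ 0.4341 -0.1266  0.01  ]
(-0.04, 0.06) [0.4735 0.0115 0.0658] [0.4735 0.0114 0.066 ]
(0.04, 0.06) [0.4873 0.09   0.0634] [0.4863 0.0876 0.066 ]
(0.04, -0.06) [0.6057 0.0729 0.0624] [0.6038 0.0697 0.066 ]
(-0.04, -0.06) [ 0.5928 -0.006   0.0641] [ 0.5919 -0.0075  0.066 ]
[ 0.5161 -0.0908  0.028 ] [-0.1339  0.0003]
```

The ring at (360,190) in the top view is clearly the largest (about 58 mm, on the apron). The two on the bench at about (341,250) and (372,267) are about 40 mm. Estimated fixture pose: yaw about 80.2°, origin (0.539, 0.043). I'll move over the fixture and refine it with the wrist camera.

```bash
python3 -m pendant '[{"rz":7.15,"jaw":87},{"rz":7.15},{"rz":7.15},{"rz":7.15},{"rz":7.15},{"rz":7.15},{"rz":7.15},{"rz":7.15},{"rz":7.15},{"rz":7.15},{"rz":7.15}]' && python3 -m pendant '[{"ty":30,"tx":-25},{"ty":30,"tx":-25},{"ty":30,"tx":-25},{"ty":30,"tx":-25},{"ty":30,"tx":-25},{"ty":30,"tx":-25},{"ty":30,"tx":-25},{"ty":30,"tx":-25},{"ty":30,"tx":-25},{"ty":30,"tx":-25},{"ty":12,"tx":-38},{"ty":12,"tx":-38},{"ty":12,"tx":-38},{"ty":12,"tx":-38},{"ty":12,"tx":-38},{"ty":12,"tx":-38},{"ty":12,"tx":-38},{"ty":12,"tx":-38},{"tx":-38},{"tx":0}]'
python3 - <<'E'
from h import *
c=cam("wrist"); save(c,"wrist1.png"); np.savez("pics/wrist1.npz",**c); o=env.get_obs(); print(o["time_s"],o["tool_pos"],o["tool_rot"],o["qpos"])
E
```

```text
0.2 [0.23425872 0.60597936 0.23586419] [-1.79932219e+02  5.53000411e-03  1.58870021e+02] [-68.06143194  18.42332592  -4.01505367  83.14929131   1.29577198
  78.54040472  -3.26029621]invalid input at $[0]: expected keys rx, ry, rz, tx, ty, tz, jaw
```

View pics/wrist1.png

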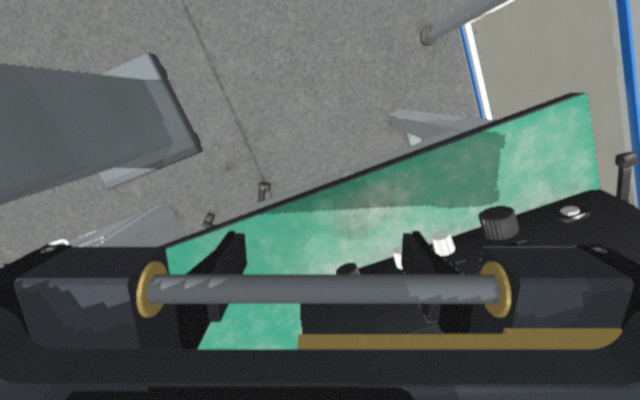

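All seven keys are needed in every row.

```bash
python3 -m pendant '[{"rx":0,"ry":0,"rz":7.15,"tx":0,"ty":0,"tz":0,"jaw":87},{"rx":0,"ry":0,"rz":7.15,"tx":0,"ty":0,"tz":0,"jaw":87},{"rx":0,"ry":0,"rz":7.15,"tx":0,"ty":0,"tz":0,"jaw":87},{"rx":0,"ry":0,"rz":7.15,"tx":0,"ty":0,"tz":0,"jaw":87},{"rx":0,"ry":0,"rz":7.15,"tx":0,"ty":0,"tz":0,"jaw":87},{"rx":0,"ry":0,"rz":7.15,"tx":0,"ty":0,"tz":0,"jaw":87},{"rx":0,"ry":0,"rz":7.15,"tx":0,"ty":0,"tz":0,"jaw":87},{"rx":0,"ry":0,"rz":7.15,"tx":0,"ty":0,"tz":0,"jaw":87},{"rx":0,"ry":0,"rz":7.15,"tx":0,"ty":0,"tz":0,"jaw":87},{"rx":0,"ry":0,"rz":7.15,"tx":0,"ty":0,"tz":0,"jaw":87},{"rx":0,"ry":0,"rz":7.15,"tx":0,"ty":0,"tz":0,"jaw":87}]' && python3 -m pendant '[{"rx":0,"ry":0,"rz":0,"tx":-25,"ty":30,"tz":0,"jaw":60},{"rx":0,"ry":0,"rz":0,"tx":-25,"ty":30,"tz":0,"jaw":60},{"rx":0,"ry":0,"rz":0,"tx":-25,"ty":30,"tz":0,"jaw":60},{"rx":0,"ry":0,"rz":0,"tx":-25,"ty":30,"tz":0,"jaw":60},{"rx":0,"ry":0,"rz":0,"tx":-25,"ty":30,"tz":0,"jaw":60},{"rx":0,"ry":0,"rz":0,"tx":-25,"ty":30,"tz":0,"jaw":60},{"rx":0,"ry":0,"rz":0,"tx":-25,"ty":30,"tz":0,"jaw":60},{"rx":0,"ry":0,"rz":0,"tx":-25,"ty":30,"tz":0,"jaw":60},{"rx":0,"ry":0,"rz":0,"tx":-25,"ty":30,"tz":0,"jaw":60},{"rx":0,"ry":0,"rz":0,"tx":-25,"ty":30,"tz":0,"jaw":60},{"rx":0,"ry":0,"rz":0,"tx":-38,"ty":12,"tz":0,"jaw":60},{"rx":0,"ry":0,"rz":0,"tx":-38,"ty":12,"tz":0,"jaw":60},{"rx":0,"ry":0,"rz":0,"tx":-38,"ty":12,"tz":0,"jaw":60},{"rx":0,"ry":0,"rz":0,"tx":-38,"ty":12,"tz":0,"jaw":60},{"rx":0,"ry":0,"rz":0,"tx":-38,"ty":12,"tz":0,"jaw":60},{"rx":0,"ry":0,"rz":0,"tx":-38,"ty":12,"tz":0,"jaw":60},{"rx":0,"ry":0,"rz":0,"tx":-38,"ty":12,"tz":0,"jaw":60},{"rx":0,"ry":0,"rz":0,"tx":-38,"ty":12,"tz":0,"jaw":60},{"rx":0,"ry":0,"rz":0,"tx":-38,"ty":0,"tz":0,"jaw":60},{"rx":0,"ry":0,"rz":0,"tx":0,"ty":0,"tz":0,"jaw":60}]'
python3 - <<'E'
from h import *
c=cam("wrist"); save(c,"wrist2.png"); np.savez("pics/wrist2.npz",**c); o=env.get_obs(); print(o["time_s"],o["tool_pos"],o["tool_rot"],o["qpos"])
E
```

```text
time_s: 1.12
tool_pos: [0.2343, 0.6061, 0.2362]
tool_rot: [-180.0, 0.0, 79.9]
force: [-0.1, 0.7, -0.2]
grip_width: 0.0867
time_s: 2.78
tool_pos: [0.5226, -0.0545, 0.237]
tool_rot: [180.0, 0.2, 79.5]
force: [-0.5, -0.3, 0.5]
grip_width: 0.0599
2.8333 [ 0.52327124 -0.0498739   0.23687212] [1.79969887e+02 4.63665194e-02 7.96956463e+01] [-32.18300147   2.82266025  36.14255764 101.88130543  -1.66569962
  75.81957492  -5.97045297]
```

View pics/wrist2.png

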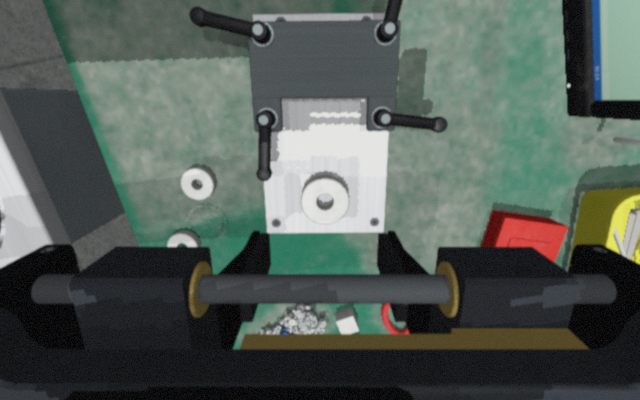

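Wrist view: the fixture is upright in the image. Pivots are at (265,120), (262,33), (388,30) and (382,118), the ring at (325,198), and the front corners at (267,233) and (385,232).

```bash
python3 - <<'E'
from h import *
c=cam("wrist"); save(c,"w3a.png",(180,0,460,240),2.8); np.savez("pics/wrist3.npz",**c); o=env.get_obs(); print(o["time_s"],o["tool_pos"],o["tool_rot"])
E
```

```text
2.8833 [ 0.52367532 -0.04628241  0.23665588] [ 1.79993871e+02 -3.75827918e-02  7.99662249e+01]
```

View pics/w3a.png

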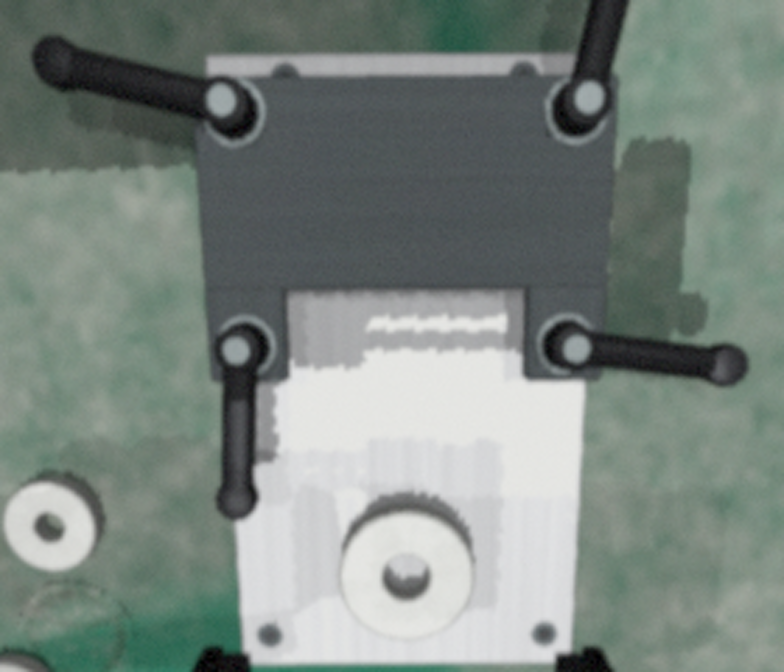

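```bash
python3 - <<'E'
from h import *
for i in range(4):
    c=cam("wrist"); o=env.get_obs(); print(o["time_s"],o["tool_pos"],o["tool_rot"])
save(c,"w4a.png",(180,0,460,240),2.8); np.savez("pics/wrist4.npz",**c)
E
```

```text
2.9333 [ 0.52392022 -0.0441413   0.23652528] [-1.79993933e+02 -6.07749162e-02  8.01696650e+01]
2.9833 [ 0.52400549 -0.0430146   0.23642311] [-1.79979880e+02 -5.07154155e-02  8.02976015e+01]
3.0333 [ 0.52410612 -0.04251069  0.23639937] [-1.79981949e+02 -3.48587595e-02  8.03723192e+01]
3.0833 [ 0.52416147 -0.04240894  0.23637798] [-1.79983468e+02 -1.96987727e-02  8.04011888e+01]
```

View pics/w4a.png

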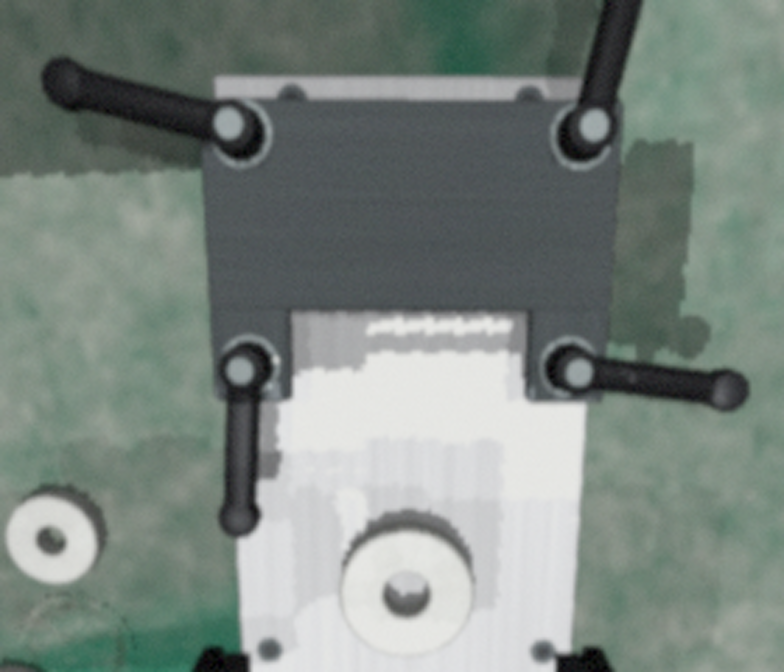

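```bash
cat > m.py <<'E'
from h import *
np.set_printoptions(precision=4,suppress=True)
PV=[(-.04,.06),(.04,.06),(.04,-.06),(-.04,-.06)]
def run(fn,pv,ring,tips,s,x0,y0,z=.067):
    c=dict(np.load(fn)); P=lambda p:(x0+(p[0]+.5)/s-.5,y0+(p[1]+.5)/s-.5)
    print("bolt z",[px2w(c,*P(p))[2] for p in pv])
    d=[px2w(c,*P(p),z)[:2] for p in pv]
    th,R,t,res=fit(PV,d); print(np.degrees(th),t,(res*1000).tolist())
    r=px2w(c,*P(ring),.028); print("ring",r,R.T@(r[:2]-t))
    for i,q in enumerate(tips):
        w=px2w(c,*P(q),.061)[:2]; v=R.T@(w-t)-PV[i]; a=np.arctan2(v[1],v[0]); j=(np.pi-i*np.pi/2-a+np.pi)%(2*np.pi)-np.pi
        print(i+1,"q=",j,"len",np.hypot(*v))
E
python3 - <<'E'
from m import *
run("pics/wrist4.npz",[(244,369),(229,124),(595,126),(579,371)],(407,594),[(239,517),(63,83)],2.8,180,0)
c=dict(np.load("pics/wrist4.npz")); print(px2w(c,180+727/2.8,390/2.8,.061))
E
```

```text
bolt z [np.float64(0.06484561268199884), np.float64(0.06289504375918215), np.float64(0.06232870739469676), np.float64(0.06373325980599348)]
80.18566072597069 [0.542  0.0446] [[-1.7006592778083252, -0.7068740354128251], [-0.31022970855137944, 0.8205071629290711], [0.9419279822659998, 0.8001814533071111], [1.0689610040935937, -0.9138145808233535]]
ring [ 0.518  -0.0895  0.028 ] [-0.1363  0.0008]
1 q= 0.0734982263782804 len 0.05428711367468091
2 q= 0.22128115075320753 len 0.0555684279025992
[ 0.6462 -0.0208  0.061 ]
```

```bash
python3 - <<'E'
from m import *
for n in ["top0","scene0"]:
    c=dict(np.load(f"pics/{n}.npz")); F=f(c); v,u=np.mgrid[0:400,0:640]; r=c["range_z"]
    X=np.stack([(u-c["cx"])/F*r,-(v-c["cy"])/F*r,-r,np.ones_like(r)],-1)@np.linalg.inv(c["world_to_cam"]).T
    m=(r>0)&(X[...,2]>.08)&(X[...,2]<.6)&(X[...,0]>.45)&(X[...,0]<.95)
    for a in np.arange(-.3,.35,.1):
        k=m&(abs(X[...,1]-a)<.05)
        if k.sum(): i=np.argmin(np.where(k,X[...,0],9)); print(n,round(a,2),k.sum(),X[...,:3].reshape(-1,3)[i])
E
```

```text
top0 -0.3 1425 [ 0.4515 -0.3483  0.0807]
top0 -0.2 41 [ 0.9457 -0.1855  0.1134]
top0 -0.1 41 [ 0.9458 -0.092   0.0963]
top0 0.0 2573 [ 0.7927 -0.0335  0.0823]
top0 0.1 2730 [0.7838 0.1411 0.0843]
top0 0.2 2731 [0.7761 0.2492 0.1095]
top0 0.3 2767 [0.7666 0.3471 0.0859]
scene0 -0.3 1304 [ 0.4656 -0.3449  0.0805]
scene0 0.0 2167 [0.7904 0.0489 0.0801]
scene0 0.1 1816 [0.7847 0.1351 0.0908]
scene0 0.2 1543 [0.7757 0.2446 0.1088]
scene0 0.3 1326 [0.7665 0.3402 0.1014]
```

```bash
cat > s.py <<'E'
from m import *
import sys
TH=np.radians(80.2);T=np.array([.5405,.0435])
def st():
    o=env.get_obs(); d=o["tool_pos"][:2]-T; R=np.array([[np.cos(TH),-np.sin(TH)],[np.sin(TH),np.cos(TH)]])
    print("t",round(o["time_s"],2),"fix",1000*(R.T@d),"z",1000*o["tool_pos"][2],"rot",o["tool_rot"],"F fix",R.T@o["force"][:2],o["force"][2],"w",o["grip_width"]*1000)
if __name__=="__main__": st()
E
python3 -m pendant '[{"rx":0,"ry":0,"rz":0,"tx":-20,"ty":1.5,"tz":20,"jaw":30},{"rx":0,"ry":0,"rz":0,"tx":-20,"ty":0,"tz":20,"jaw":30},{"rx":0,"ry":0,"rz":0,"tx":-20,"ty":0,"tz":20,"jaw":30},{"rx":0,"ry":0,"rz":0,"tx":-20,"ty":0,"tz":20,"jaw":30},{"rx":0,"ry":0,"rz":0,"tx":-18,"ty":0,"tz":20,"jaw":30},{"rx":0,"ry":0,"rz":0,"tx":0,"ty":0,"tz":30,"jaw":30},{"rx":0,"ry":0,"rz":0,"tx":0,"ty":0,"tz":30,"jaw":30},{"rx":0,"ry":0,"rz":0,"tx":0,"ty":0,"tz":25,"jaw":30},{"rx":0,"ry":0,"rz":0,"tx":0,"ty":0,"tz":0,"jaw":30},{"rx":0,"ry":0,"rz":0,"tx":0,"ty":0,"tz":0,"jaw":30},{"rx":0,"ry":0,"rz":0,"tx":0,"ty":0,"tz":0,"jaw":30}]'; python3 s.py; python3 - <<'E'
from h import *
c=cam("wrist"); save(c,"w5.png")
E
```

```text
time_s: 4.0
tool_pos: [0.5101, -0.1407, 0.0528]
tool_rot: [179.9, -0.0, 80.3]
force: [-0.1, -0.7, 0.6]
grip_width: 0.0304
t 4.0 fix [-186.6975   -1.4306] z 52.815822568443274 rot [179.9016  -0.001   80.3022] F fix [-0.7523 -0.0131] 0.5755407091651183 w 30.384690016085088
```

View pics/w5.png

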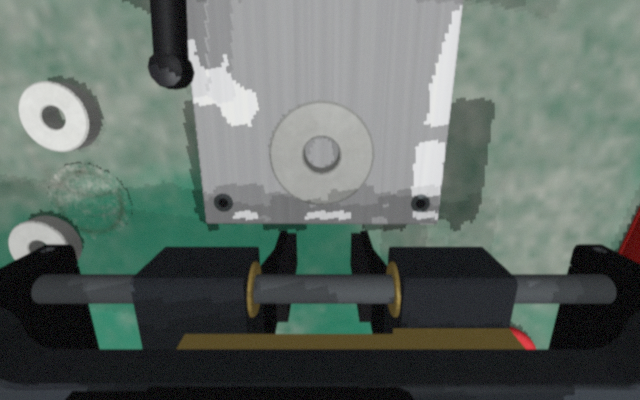

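```bash
python3 -m pendant '[{"rx":0,"ry":0,"rz":0,"tx":0,"ty":-1,"tz":12,"jaw":30},{"rx":0,"ry":0,"rz":0,"tx":0,"ty":0,"tz":11.8,"jaw":30},{"rx":0,"ry":0,"rz":0,"tx":0,"ty":0,"tz":0,"jaw":30},{"rx":0,"ry":0,"rz":0,"tx":0,"ty":0,"tz":0,"jaw":30},{"rx":0,"ry":0,"rz":0,"tx":0,"ty":0,"tz":0,"jaw":30}]'; python3 s.py; python3 - <<'E'
from h import *
c=cam("wrist"); save(c,"w6.png")
E
```

```text
time_s: 4.47
tool_pos: [0.5078, -0.1411, 0.0277]
tool_rot: [-180.0, 0.0, 80.2]
force: [-0.4, -0.2, 0.4]
grip_width: 0.0297
t 4.47 fix [-187.4903    0.758 ] z 27.7018172376707 rot [-179.9941    0.0052   80.2101] F fix [-0.3059  0.3347] 0.36462730201628546 w 29.747066842400756
```

View pics/w6.png

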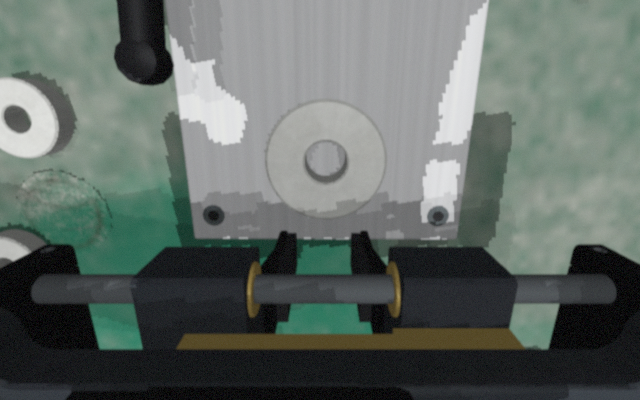

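The fingers are low behind the ring, and the ring (326,158) is centred between them (about 324). Pushing now.

```bash
python3 -m pendant '[{"rx":0,"ry":0,"rz":0,"tx":5,"ty":0.7,"tz":0,"jaw":30},{"rx":0,"ry":0,"rz":0,"tx":8,"ty":0,"tz":0,"jaw":30},{"rx":0,"ry":0,"rz":0,"tx":8,"ty":0,"tz":0,"jaw":30},{"rx":0,"ry":0,"rz":0,"tx":8,"ty":0,"tz":0,"jaw":30},{"rx":0,"ry":0,"rz":0,"tx":8,"ty":0,"tz":0,"jaw":30},{"rx":0,"ry":0,"rz":0,"tx":8,"ty":0,"tz":0,"jaw":30},{"rx":0,"ry":0,"rz":0,"tx":8,"ty":0,"tz":0,"jaw":30},{"rx":0,"ry":0,"rz":0,"tx":8,"ty":0,"tz":0,"jaw":30},{"rx":0,"ry":0,"rz":0,"tx":8,"ty":0,"tz":0,"jaw":30},{"rx":0,"ry":0,"rz":0,"tx":6,"ty":0,"tz":0,"jaw":30},{"rx":0,"ry":0,"rz":0,"tx":4,"ty":0,"tz":0,"jaw":30},{"rx":0,"ry":0,"rz":0,"tx":2,"ty":0,"tz":0,"jaw":30},{"rx":0,"ry":0,"rz":0,"tx":0,"ty":0,"tz":0,"jaw":30},{"rx":0,"ry":0,"rz":0,"tx":0,"ty":0,"tz":0,"jaw":30}]'; python3 s.py; python3 - <<'E'
from h import *
c=cam("wrist"); save(c,"w7.png")
E
```

```text
time_s: 5.68
tool_pos: [0.5223, -0.0607, 0.0276]
tool_rot: [-180.0, -0.1, 80.2]
force: [1.0, -0.4, -0.1]
grip_width: 0.03
t 5.68 fix [-105.8136    0.148 ] z 27.643333934066707 rot [-179.9944   -0.0504   80.2191] F fix [-0.1848 -1.0381] -0.14379619207253802 w 30.04641980656002
```

View pics/w7.png

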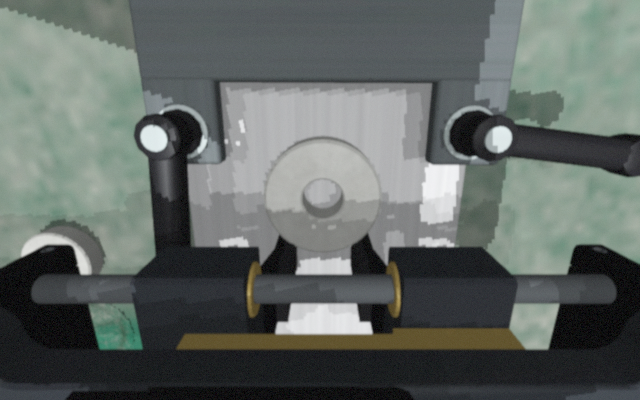

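Ring (323,195) nested between the fingers and aligned with the entrance centre (~324). Continuing.

```bash
python3 -m pendant '[{"rx":0,"ry":0,"rz":0,"tx":4,"ty":0,"tz":0,"jaw":30},{"rx":0,"ry":0,"rz":0,"tx":8,"ty":0,"tz":0,"jaw":30},{"rx":0,"ry":0,"rz":0,"tx":8,"ty":0,"tz":0,"jaw":30},{"rx":0,"ry":0,"rz":0,"tx":8,"ty":0,"tz":0,"jaw":30},{"rx":0,"ry":0,"rz":0,"tx":8,"ty":0,"tz":0,"jaw":30},{"rx":0,"ry":0,"rz":0,"tx":8,"ty":0,"tz":0,"jaw":30},{"rx":0,"ry":0,"rz":0,"tx":6,"ty":0,"tz":0,"jaw":30},{"rx":0,"ry":0,"rz":0,"tx":4,"ty":0,"tz":0,"jaw":30},{"rx":0,"ry":0,"rz":0,"tx":2,"ty":0,"tz":0,"jaw":30},{"rx":0,"ry":0,"rz":0,"tx":0,"ty":0,"tz":0,"jaw":30},{"rx":0,"ry":0,"rz":0,"tx":0,"ty":0,"tz":0,"jaw":30}]'; python3 s.py;  python3 -m pendant '[{"rx":0,"ry":0,"rz":0,"tx":2,"ty":0,"tz":0,"jaw":30},{"rx":0,"ry":0,"rz":0,"tx":2,"ty":0,"tz":0,"jaw":30},{"rx":0,"ry":0,"rz":0,"tx":0,"ty":0,"tz":0,"jaw":30}]'; python3 s.py; python3 -m pendant '[{"rx":0,"ry":0,"rz":0,"tx":2,"ty":0,"tz":0,"jaw":30},{"rx":0,"ry":0,"rz":0,"tx":0,"ty":0,"tz":0,"jaw":30},{"rx":0,"ry":0,"rz":0,"tx":0,"ty":0,"tz":0,"jaw":30}]'; python3 s.py; python3 - <<'E'
from h import *
c=cam("wrist"); save(c,"w8.png"); np.savez("pics/w8.npz",**c)
E
```

```text
time_s: 6.65
tool_pos: [0.5319, -0.0058, 0.0278]
tool_rot: [180.0, -0.0, 80.2]
force: [0.5, 0.6, 0.1]
grip_width: 0.0297
t 6.65 fix [-50.0717   0.0403] z 27.805187240591874 rot [179.9919  -0.0293  80.2204] F fix [ 0.7023 -0.3752] 0.14407350792406984 w 29.695631310799836
time_s: 6.9
tool_pos: [0.5326, -0.0024, 0.0278]
tool_rot: [180.0, 0.0, 80.2]
force: [-0.2, -2.4, 0.3]
grip_width: 0.0296
t 6.9 fix [-46.5334  -0.0007] z 27.811266490976934 rot [179.993    0.0105  80.2059] F fix [-2.3777 -0.172 ] 0.2540358599376069 w 29.55635788974209
time_s: 7.15
tool_pos: [0.5329, -0.0003, 0.0278]
tool_rot: [180.0, -0.0, 80.2]
force: [0.5, -1.2, 0.5]
grip_width: 0.0301
t 7.15 fix [-44.4018  -0.0063] z 27.80670385859759 rot [179.9888  -0.0027  80.2165] F fix [-1.1451 -0.6914] 0.4683047801481901 w 30.05346109881059
```

View pics/w8.png

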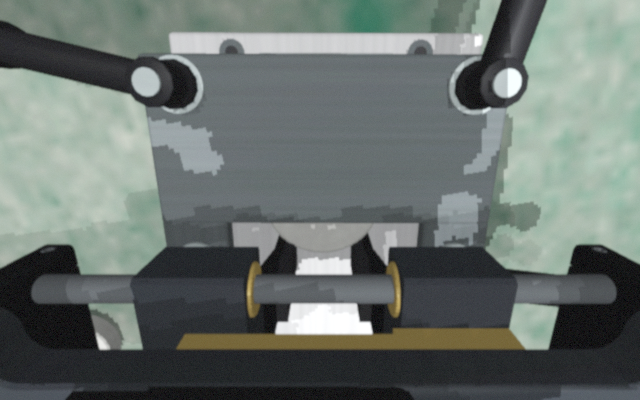

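Now small steps until contact force rises.

```bash
for i in 1 2 3; do :; done; python3 -m pendant '[{"rx":0,"ry":0,"rz":0,"tx":1.5,"ty":0,"tz":0,"jaw":30},{"rx":0,"ry":0,"rz":0,"tx":0,"ty":0,"tz":0,"jaw":30},{"rx":0,"ry":0,"rz":0,"tx":0,"ty":0,"tz":0,"jaw":30}]' >/dev/null; python3 s.py;  python3 -m pendant '[{"rx":0,"ry":0,"rz":0,"tx":1.5,"ty":0,"tz":0,"jaw":30},{"rx":0,"ry":0,"rz":0,"tx":0,"ty":0,"tz":0,"jaw":30},{"rx":0,"ry":0,"rz":0,"tx":0,"ty":0,"tz":0,"jaw":30}]'>/dev/null; python3 s.py
```

```text
t 7.45 fix [-42.7971   0.0456] z 27.763436723871482 rot [179.9939  -0.0049  80.2239] F fix [-1.2151  0.5307] 0.4135113033082576 w 30.290483443048664
t 7.7 fix [-41.3254   0.0149] z 27.79477803949617 rot [179.9903  -0.0045  80.2231] F fix [-1.2231 -0.0729] 1.2504590092274344 w 29.492115700564035
```

```bash
python3 -m pendant '[{"rx":0,"ry":0,"rz":0,"tx":1,"ty":0,"tz":0,"jaw":30},{"rx":0,"ry":0,"rz":0,"tx":0,"ty":0,"tz":0,"jaw":30},{"rx":0,"ry":0,"rz":0,"tx":0,"ty":0,"tz":0,"jaw":30}]' >/dev/null; python3 s.py;  python3 -m pendant '[{"rx":0,"ry":0,"rz":0,"tx":1,"ty":0,"tz":0,"jaw":30},{"rx":0,"ry":0,"rz":0,"tx":0,"ty":0,"tz":0,"jaw":30},{"rx":0,"ry":0,"rz":0,"tx":0,"ty":0,"tz":0,"jaw":30}]'>/dev/null; python3 s.py
```

```text
t 7.95 fix [-40.9347  -0.0679] z 27.817431050934914 rot [179.9835   0.0338  80.2071] F fix [-4.2782  0.0894] 0.8091772065288558 w 30.077937687500373
t 8.2 fix [-40.71    -0.1653] z 27.817981324909532 rot [179.9778   0.0855  80.1831] F fix [-5.2904 -1.1582] 0.78641142749613 w 30.07601874234319
```

```bash
python3 -m pendant '[{"rx":0,"ry":0,"rz":0,"tx":1.5,"ty":0,"tz":0,"jaw":30},{"rx":0,"ry":0,"rz":0,"tx":0,"ty":0,"tz":0,"jaw":30},{"rx":0,"ry":0,"rz":0,"tx":0,"ty":0,"tz":0,"jaw":30}]' >/dev/null; python3 s.py;  python3 -m pendant '[{"rx":0,"ry":0,"rz":0,"tx":1.5,"ty":0,"tz":0,"jaw":30},{"rx":0,"ry":0,"rz":0,"tx":0,"ty":0,"tz":0,"jaw":30},{"rx":0,"ry":0,"rz":0,"tx":0,"ty":0,"tz":0,"jaw":30}]'>/dev/null; python3 s.py
python3 - <<'E'
from h import *
c=cam("wrist"); save(c,"w9.png",(120,20,520,260),2); np.savez("pics/w9.npz",**c)
E
```

```text
t 8.45 fix [-40.4962  -0.338 ] z 27.798258255449188 rot [179.965    0.1716  80.1513] F fix [-7.5223 -0.9571] 0.7040605724499696 w 29.661052238088537
t 8.7 fix [-40.2737  -0.4265] z 27.800496748121642 rot [179.9643   0.2552  80.1188] F fix [-11.6103  -1.5939] 2.2868737870425906 w 30.188170179882462
```

View pics/w9.png

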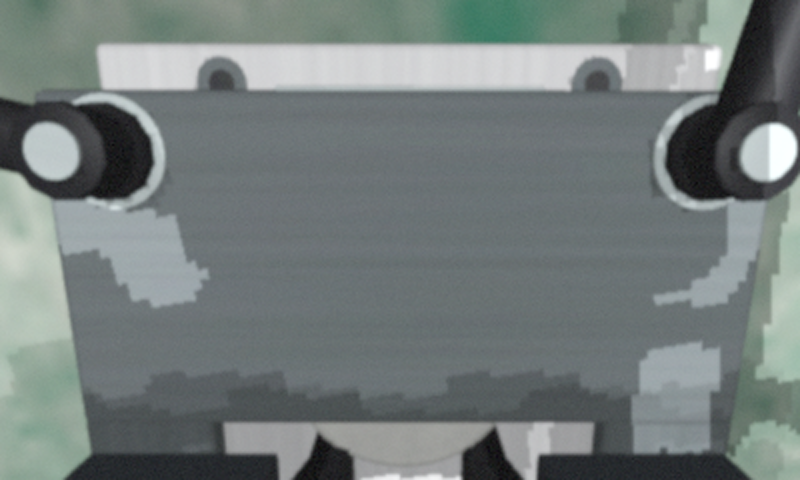

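The position has stalled while the force rises to about 12 N, so the ring is seated. Backing off and checking.

```bash
python3 -m pendant '[{"rx":0,"ry":0,"rz":0,"tx":-3,"ty":0,"tz":0,"jaw":30},{"rx":0,"ry":0,"rz":0,"tx":-5,"ty":0,"tz":0,"jaw":30},{"rx":0,"ry":0,"rz":0,"tx":-12,"ty":0,"tz":0,"jaw":30},{"rx":0,"ry":0,"rz":0,"tx":-20,"ty":0,"tz":0,"jaw":30},{"rx":0,"ry":0,"rz":0,"tx":-10,"ty":0,"tz":-25,"jaw":0},{"rx":0,"ry":0,"rz":0,"tx":0,"ty":0,"tz":-35,"jaw":0},{"rx":0,"ry":0,"rz":0,"tx":0,"ty":0,"tz":-35,"jaw":0},{"rx":0,"ry":0,"rz":0,"tx":0,"ty":0,"tz":-30,"jaw":0},{"rx":0,"ry":0,"rz":0,"tx":0,"ty":0,"tz":-20,"jaw":0},{"rx":0,"ry":0,"rz":0,"tx":0,"ty":0,"tz":0,"jaw":0},{"rx":0,"ry":0,"rz":0,"tx":0,"ty":0,"tz":0,"jaw":0},{"rx":0,"ry":0,"rz":0,"tx":0,"ty":0,"tz":0,"jaw":0},{"rx":0,"ry":0,"rz":0,"tx":0,"ty":0,"tz":0,"jaw":0}]' >/dev/null; python3 s.py
python3 - <<'E'
from h import *
c=cam("wrist"); save(c,"w10.png",(120,20,520,260),2); np.savez("pics/w10.npz",**c)
E
python3 s.py
```

```text
t 9.83 fix [-86.3513   1.1754] z 171.30040336370243 rot [-179.8527    0.0215   80.2373] F fix [-0.9633 -0.1422] 0.7814868363590145 w 0.7741016813864307
t 9.88 fix [-86.4133   1.0972] z 171.28531622903336 rot [-179.8522    0.0353   80.2301] F fix [0.0134 0.1106] -0.01757922619029395 w 0.7924309101608489
```

View pics/w10.png

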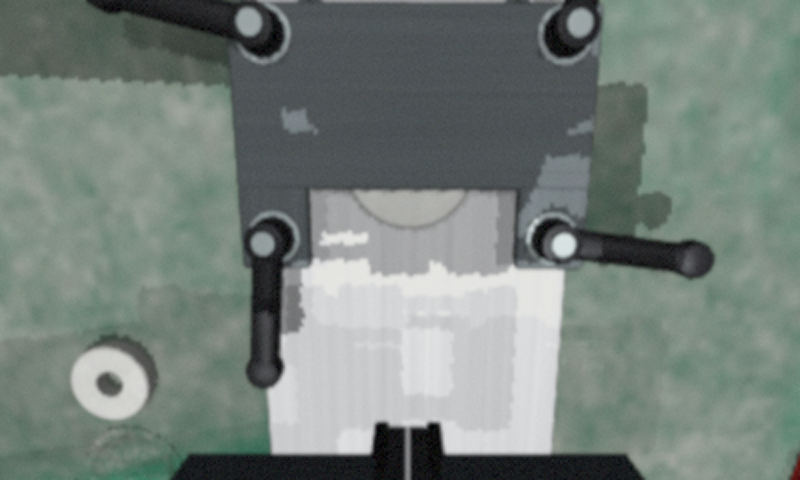

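```bash
python3 - <<'E'
from m import *
run("pics/w10.npz",[(263,243),(248,23),(581,23),(564,245)],(412,228),[(263,372)],2,120,20)
c=dict(np.load("pics/w10.npz"))
A=lambda x,y,z:px2w(c,120+x/2,20+y/2,z)[:2]
for p in [(309,189),(517,189)]: print("entr",A(*p,.0405))
print("front corners plate ears", A(246,266,.0405),A(577,267,.0405))
w=A(690,260,.061);print(w)
E
```

```text
bolt z [np.float64(0.06289973476365002), np.float64(0.06382310105866296), np.float64(0.06392857051893336), np.float64(0.06444830435981347)]
80.0916692938769 [0.5416 0.0444] [[-1.0928636632309696, -0.8215288898848379], [-0.3392615270592092, 0.9969325219740255], [0.7213083384728369, 0.5482647201331126], [0.7108168518172864, -0.7236683522223175]]
ring [0.5349 0.008  0.028 ] [-0.037   0.0004]
1 q= 0.07122464490140334 len 0.05467457003099913
entr [0.4949 0.0325]
entr [0.5818 0.0176]
front corners plate ears [0.4607 0.0051] [ 0.6037 -0.0198]
[ 0.6442 -0.0204]
```

Ring front edge at fixture x = −37.0, y ≈ 0.4 mm, so it is seated and centred. I'll refine the frame and start the levers at lever_1, pushing along +y with closed fingers.

```bash
sed -i 's/^TH=.*/TH=np.radians(80.15);T=np.array([.5413,.0445])/' s.py; python3 s.py; python3 -m pendant '[{"rx":0,"ry":0,"rz":0,"tx":4.4,"ty":-12,"tz":30,"jaw":0},{"rx":0,"ry":0,"rz":0,"tx":0,"ty":-11,"tz":30,"jaw":0},{"rx":0,"ry":0,"rz":0,"tx":0,"ty":0,"tz":30,"jaw":0},{"rx":0,"ry":0,"rz":0,"tx":0,"ty":0,"tz":20,"jaw":0},{"rx":0,"ry":0,"rz":0,"tx":0,"ty":0,"tz":0,"jaw":0},{"rx":0,"ry":0,"rz":0,"tx":0,"ty":0,"tz":0,"jaw":0},{"rx":0,"ry":0,"rz":0,"tx":0,"ty":0,"tz":0,"jaw":0}]' >/dev/null; python3 s.py
```

```text
t 9.88 fix [-87.5364   1.639 ] z 171.28531622903336 rot [-179.8522    0.0353   80.2301] F fix [0.0133 0.1106] -0.01757922619029395 w 0.7924309101608489
t 10.47 fix [-83.2106  22.8612] z 63.504129854003196 rot [179.9454   0.0081  80.2092] F fix [-0.3811  0.2044] 0.12850069269311573 w 0.5435538566646274
```

```bash
python3 -m pendant '[{"rx":0,"ry":0,"rz":0,"tx":0,"ty":-6,"tz":1.5,"jaw":0},{"rx":0,"ry":0,"rz":0,"tx":0,"ty":-6,"tz":0,"jaw":0},{"rx":0,"ry":0,"rz":0,"tx":0,"ty":-6,"tz":0,"jaw":0},{"rx":0,"ry":0,"rz":0,"tx":0,"ty":-6,"tz":0,"jaw":0},{"rx":0,"ry":0,"rz":0,"tx":0,"ty":-6,"tz":0,"jaw":0},{"rx":0,"ry":0,"rz":0,"tx":0,"ty":-6,"tz":0,"jaw":0},{"rx":0,"ry":0,"rz":0,"tx":0,"ty":-5,"tz":0,"jaw":0},{"rx":0,"ry":0,"rz":0,"tx":0,"ty":-3,"tz":0,"jaw":0},{"rx":0,"ry":0,"rz":0,"tx":0,"ty":-2,"tz":0,"jaw":0},{"rx":0,"ry":0,"rz":0,"tx":0,"ty":0,"tz":0,"jaw":0},{"rx":0,"ry":0,"rz":0,"tx":0,"ty":0,"tz":0,"jaw":0},{"rx":0,"ry":0,"rz":0,"tx":0,"ty":0,"tz":0,"jaw":0}]' >/dev/null; python3 s.py
```

```text
t 11.47 fix [-83.389   70.0121] z 61.08514443853035 rot [-179.9355    0.0221   80.2166] F fix [-0.2398 -0.5905] 0.33347196762091047 w 0.6240702127580796
```

```bash
python3 -m pendant '[{"rx":0,"ry":0,"rz":0,"tx":-4,"ty":8,"tz":0,"jaw":0},{"rx":0,"ry":0,"rz":0,"tx":0,"ty":10,"tz":-25,"jaw":0},{"rx":0,"ry":0,"rz":0,"tx":0,"ty":10,"tz":-35,"jaw":0},{"rx":0,"ry":0,"rz":0,"tx":0,"ty":10,"tz":-30,"jaw":0},{"rx":0,"ry":0,"rz":0,"tx":0,"ty":5,"tz":-10,"jaw":0},{"rx":0,"ry":0,"rz":0,"tx":0,"ty":0,"tz":0,"jaw":0},{"rx":0,"ry":0,"rz":0,"tx":0,"ty":0,"tz":0,"jaw":0},{"rx":0,"ry":0,"rz":0,"tx":0,"ty":0,"tz":0,"jaw":0}]' >/dev/null; python3 s.py
python3 - <<'E'
from h import *
c=cam("wrist"); save(c,"w11.png",(120,20,520,260),2); np.savez("pics/w11.npz",**c)
E
```

```text
t 12.13 fix [-87.3995  28.3632] z 159.21374556759093 rot [-179.7671    0.0632   80.2263] F fix [-0.2158 -0.2797] -0.6904447321156655 w 0.2435841060502496
```

View pics/w11.png

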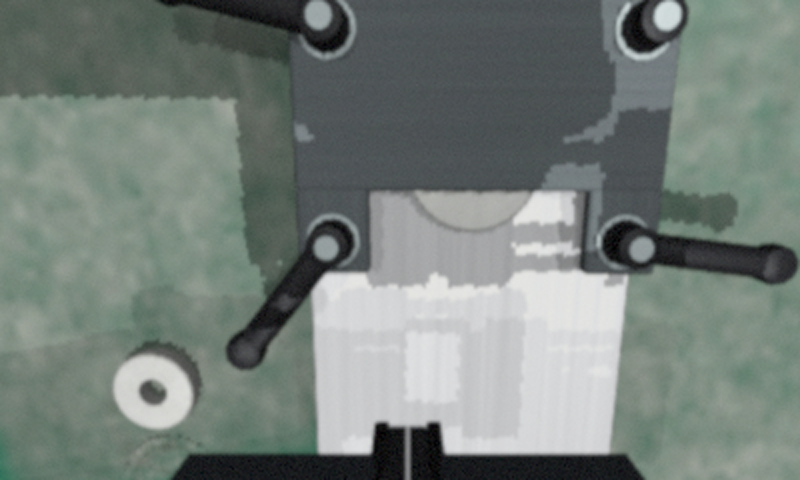

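```bash
cat >> s.py <<'E'
def lev(fn,i,tip,crop=(120,20),s=2):
    c=dict(np.load(fn)); R=np.array([[np.cos(TH),-np.sin(TH)],[np.sin(TH),np.cos(TH)]])
    w=px2w(c,crop[0]+(tip[0]+.5)/s-.5,crop[1]+(tip[1]+.5)/s-.5,.060)[:2]; v=R.T@(w-T)-PV[i-1]; a=np.arctan2(v[1],v[0]); j=(np.pi-(i-1)*np.pi/2-a+np.pi)%(2*np.pi)-np.pi
    print("lever",i,"q",round(j,3),"len",np.hypot(*v))
E
python3 - <<'E'
from s import *
lev("pics/w11.npz",1,(247,349)); lev("pics/w11.npz",4,(776,264))
E
```

```text
lever 1 q 0.688 len 0.05299115619529095
lever 4 q 0.11 len 0.05431749368049863
```

```bash
python3 - <<'E'
from m import *
for z in (.064,.067): run("pics/w11.npz",[(326,248),(318,15),(668,15),(642,248)],(472,231),[(247,349)],2,120,20,z)
c=dict(np.load("pics/w11.npz")); save(c,"w11z.png",(220,120,330,210),7)
E
```

```text
bolt z [np.float64(0.06283897227390192), np.float64(0.06346872552396343), np.float64(0.06285017648606106), np.float64(0.06324127466726143)]
80.16726125612266 [0.5416 0.0447] [[-0.060722235716403894, -0.12686364970848976], [-0.1110809513972244, 0.2876189267449758], [0.0041994102953912815, 0.2292697498933044], [0.16760377681823702, -0.39002502692980084]]
ring [0.5339 0.0082 0.028 ] [-0.0373  0.0013]
1 q= 0.6892415625165653 len 0.05295055179363839
bolt z [np.float64(0.06283897227390192), np.float64(0.06346872552396343), np.float64(0.06285017648606106), np.float64(0.06324127466726143)]
80.16726125612267 [0.5413 0.0447] [[-0.8744688296251635, -0.4855065482303189], [-0.7554782291563367, 0.8973675055438946], [0.818644078097841, 0.5866479022780813], [0.8113029806834371, -0.998508859591643]]
ring [0.5339 0.0082 0.028 ] [-0.0372  0.001 ]
1 q= 0.6852253606198269 len 0.052663271840515176
```

View pics/w11z.png

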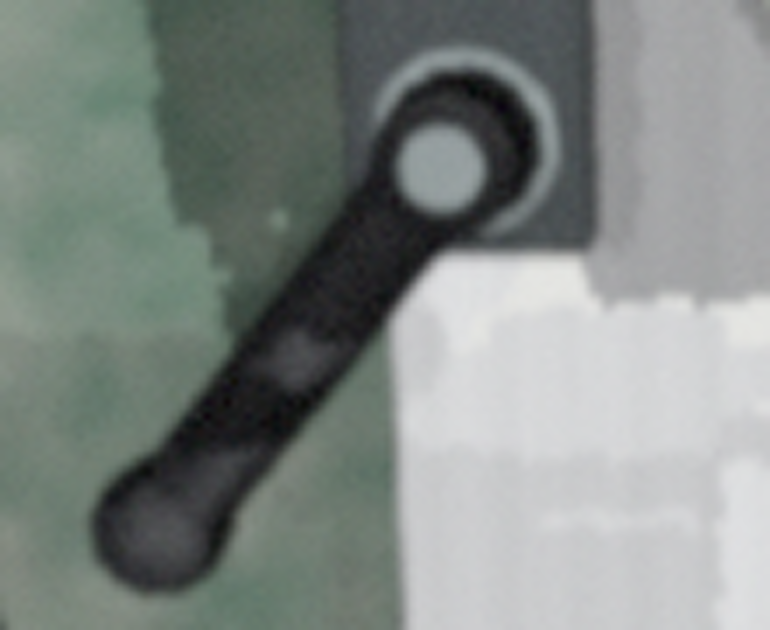

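Lever 1 is at about 0.68 (tip at (163,525), bolt at (440,168) in the crop). The fingertips are thinner than I assumed, with an effective half-thickness of about 10 mm. I'll push lever 1 on by about 6 mm.

```bash
sed -i 's/^TH=.*/TH=np.radians(80.17);T=np.array([.5416,.0447])/' s.py; python3 -m pendant '[{"rx":0,"ry":0,"rz":0,"tx":4,"ty":-9,"tz":30,"jaw":0},{"rx":0,"ry":0,"rz":0,"tx":0,"ty":-9,"tz":30,"jaw":0},{"rx":0,"ry":0,"rz":0,"tx":0,"ty":-9,"tz":25,"jaw":0},{"rx":0,"ry":0,"rz":0,"tx":0,"ty":0,"tz":13,"jaw":0},{"rx":0,"ry":0,"rz":0,"tx":0,"ty":-6,"tz":0,"jaw":0},{"rx":0,"ry":0,"rz":0,"tx":0,"ty":-6,"tz":0,"jaw":0},{"rx":0,"ry":0,"rz":0,"tx":0,"ty":-5,"tz":0,"jaw":0},{"rx":0,"ry":0,"rz":0,"tx":0,"ty":-4,"tz":0,"jaw":0},{"rx":0,"ry":0,"rz":0,"tx":0,"ty":0,"tz":0,"jaw":0},{"rx":0,"ry":0,"rz":0,"tx":0,"ty":0,"tz":0,"jaw":0},{"rx":0,"ry":0,"rz":0,"tx":0,"ty":0,"tz":0,"jaw":0}]' >/dev/null; python3 s.py;  python3 -m pendant '[{"rx":0,"ry":0,"rz":0,"tx":-4,"ty":8,"tz":0,"jaw":0},{"rx":0,"ry":0,"rz":0,"tx":0,"ty":10,"tz":-25,"jaw":0},{"rx":0,"ry":0,"rz":0,"tx":0,"ty":10,"tz":-35,"jaw":0},{"rx":0,"ry":0,"rz":0,"tx":0,"ty":10,"tz":-30,"jaw":0},{"rx":0,"ry":0,"rz":0,"tx":0,"ty":5,"tz":-10,"jaw":0},{"rx":0,"ry":0,"rz":0,"tx":0,"ty":0,"tz":0,"jaw":0},{"rx":0,"ry":0,"rz":0,"tx":0,"ty":0,"tz":0,"jaw":0},{"rx":0,"ry":0,"rz":0,"tx":0,"ty":0,"tz":0,"jaw":0}]' >/dev/null; python3 s.py
python3 - <<'E'
from h import *
c=cam("wrist"); save(c,"w12.png",(120,20,520,260),2); np.savez("pics/w12.npz",**c)
E
```

```text
t 13.1 fix [-83.2337  74.2136] z 64.07303815238556 rot [179.9139  -0.0485  80.2239] F fix [-0.6241 -1.4053] 1.285664489414789 w 0.24382840067377595
t 13.77 fix [-87.5804  33.4438] z 161.4145879004938 rot [-179.7973    0.0492   80.221 ] F fix [0.1099 0.1375] -0.24792982234240743 w 0.5206089157892635
```

View pics/w12.png

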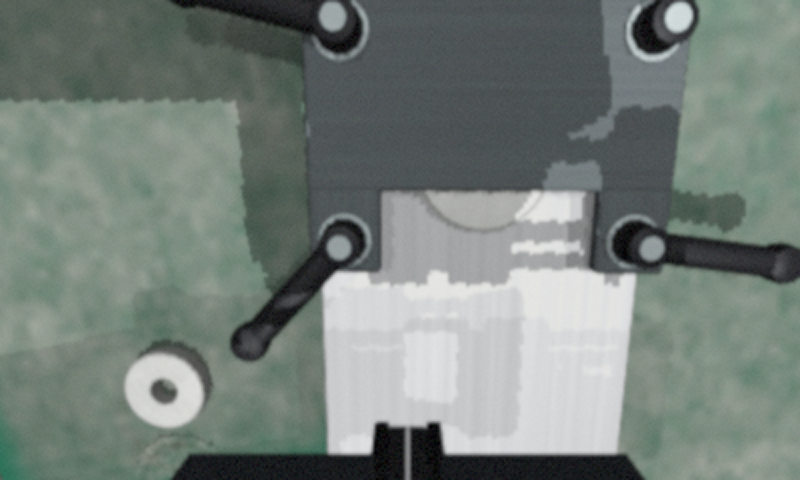

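```bash
python3 - <<'E'
from m import *
for z in (.064,): run("pics/w12.npz",[(339,247),(332,16),(680,16),(651,248)],(483,231),[(250,341)],2,120,20,z)
from s import *
lev("pics/w12.npz",1,(250,341))
E
```

```text
bolt z [np.float64(0.06297273754025084), np.float64(0.06288469548352277), np.float64(0.0629461073484664), np.float64(0.06353960770639741)]
80.04136507099932 [0.5415 0.0448] [[-0.2158303464890321, -0.04762181035500995], [0.058974671765077424, 0.2875489688129451], [-0.3220766752128901, 0.02841060623309799], [0.47893234993690026, -0.2683377646910193]]
ring [0.5342 0.008  0.028 ] [-0.0375  0.0008]
1 q= 0.7706521843117655 len 0.05346214519667718
lever 1 q 0.778 len 0.053794543552390266
```

L1 ≈ 0.775, half-way. Next, its diagonal partner L3.

```bash
python3 -m pendant '[{"rx":0,"ry":0,"rz":0,"tx":15,"ty":6,"tz":0,"jaw":0},{"rx":0,"ry":0,"rz":0,"tx":30,"ty":12,"tz":0,"jaw":0},{"rx":0,"ry":0,"rz":0,"tx":30,"ty":12,"tz":0,"jaw":0},{"rx":0,"ry":0,"rz":0,"tx":30,"ty":12,"tz":0,"jaw":0},{"rx":0,"ry":0,"rz":0,"tx":30,"ty":12,"tz":10,"jaw":0},{"rx":0,"ry":0,"rz":0,"tx":25,"ty":10,"tz":20,"jaw":0},{"rx":0,"ry":0,"rz":0,"tx":10.7,"ty":4.4,"tz":20,"jaw":0},{"rx":0,"ry":0,"rz":0,"tx":0,"ty":0,"tz":25,"jaw":0},{"rx":0,"ry":0,"rz":0,"tx":0,"ty":0,"tz":20,"jaw":0},{"rx":0,"ry":0,"rz":0,"tx":0,"ty":0,"tz":4,"jaw":0},{"rx":0,"ry":0,"rz":0,"tx":0,"ty":0,"tz":0,"jaw":0},{"rx":0,"ry":0,"rz":0,"tx":0,"ty":0,"tz":0,"jaw":0},{"rx":0,"ry":0,"rz":0,"tx":0,"ty":0,"tz":0,"jaw":0}]' >/dev/null; python3 s.py
```

```text
t 14.9 fix [ 83.7824 -37.2458] z 65.58435201107187 rot [179.8918  -0.0702  80.2047] F fix [-0.6142 -0.3505] -0.21891784906047118 w 0.7616816945976087
```

```bash
python3 -m pendant '[{"rx":0,"ry":0,"rz":0,"tx":-0.5,"ty":4,"tz":3,"jaw":0},{"rx":0,"ry":0,"rz":0,"tx":0,"ty":6,"tz":0,"jaw":0},{"rx":0,"ry":0,"rz":0,"tx":0,"ty":6,"tz":0,"jaw":0},{"rx":0,"ry":0,"rz":0,"tx":0,"ty":6,"tz":0,"jaw":0},{"rx":0,"ry":0,"rz":0,"tx":0,"ty":6,"tz":0,"jaw":0},{"rx":0,"ry":0,"rz":0,"tx":0,"ty":5,"tz":0,"jaw":0},{"rx":0,"ry":0,"rz":0,"tx":0,"ty":3,"tz":0,"jaw":0},{"rx":0,"ry":0,"rz":0,"tx":0,"ty":2,"tz":0,"jaw":0},{"rx":0,"ry":0,"rz":0,"tx":0,"ty":0,"tz":0,"jaw":0},{"rx":0,"ry":0,"rz":0,"tx":0,"ty":0,"tz":0,"jaw":0},{"rx":0,"ry":0,"rz":0,"tx":0,"ty":0,"tz":0,"jaw":0}]' >/dev/null; python3 s.py
python3 - <<'E'
from h import *
c=cam("wrist"); save(c,"w13.png"); np.savez("pics/w13.npz",**c)
c=cam("top"); save(c,"t13.png",(240,100,400,240),4); np.savez("pics/t13.npz",**c)
c=cam("scene"); save(c,"s13.png",(250,150,410,290),4)
E
```

```text
t 15.82 fix [ 83.146  -74.8015] z 61.4302311100527 rot [179.9286  -0.0232  80.2302] F fix [0.176 0.29 ] -0.4785824888616405 w 0.546048358680999
```

View pics/w13.png

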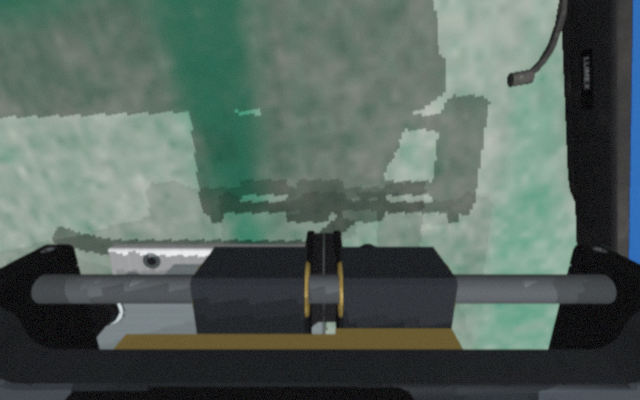

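View pics/s13.png

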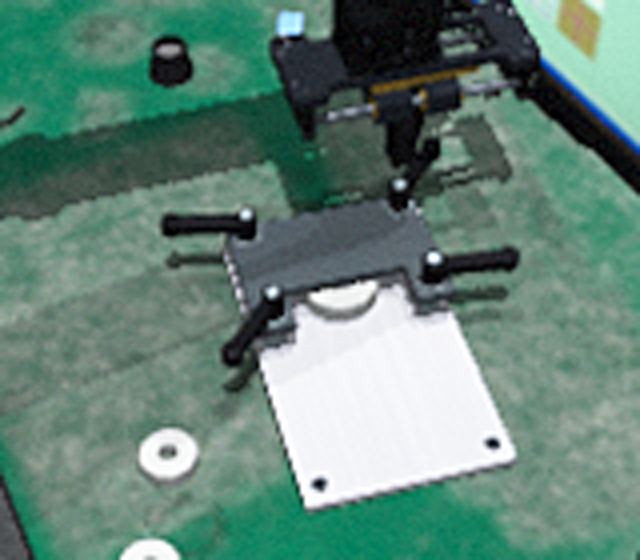

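View pics/t13.png

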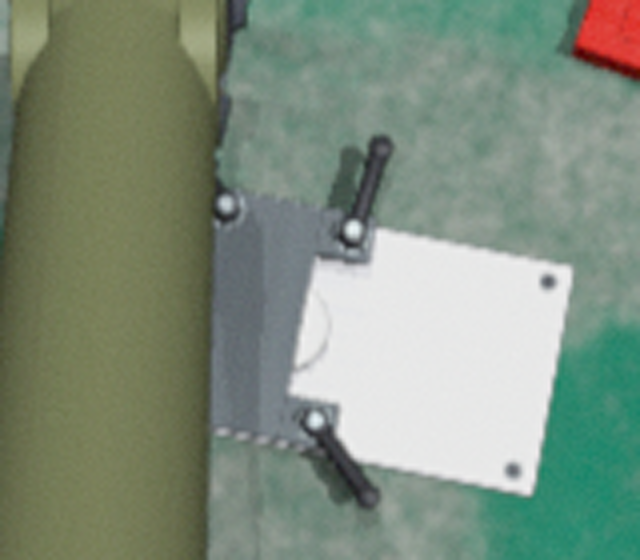

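```bash
cat >> s.py <<'E'
def sc(bolts,tips,img="pics/sc.npz",x0=250,y0=150,s=4,z=.064):
    c=dict(np.load(img)); P=lambda p:(x0+(p[0]+.5)/s-.5,y0+(p[1]+.5)/s-.5)
    k=sorted(bolts); d=[px2w(c,*P(bolts[i]),z)[:2] for i in k]
    th,R,t,res=fit([PV[i-1] for i in k],d); print("fit",np.degrees(th),t,(res*1000).round(1).tolist())
    for i,q in tips.items():
        w=px2w(c,*P(q),.0575)[:2]; v=R.T@(w-t)-PV[i-1]; a=np.arctan2(v[1],v[0]); j=(np.pi-(i-1)*np.pi/2-a+np.pi)%(2*np.pi)-np.pi
        print(i,"q=",round(j,3),"len",np.hypot(*v))
E
python3 - <<'E'
from s import *
c=dict(cam("scene")); np.savez("pics/sc.npz",**c)
sc({1:(273,292),2:(247,216),3:(401,186),4:(434,259)},{1:(235,352),2:(170,225),3:(432,149),4:(512,259)})
E
```

```text
fit 79.95904993481194 [0.5402 0.0425] [[-0.3, -0.8], [-0.0, 0.9], [0.3, 0.8], [0.1, -0.9]]
1 q= 0.75 len 0.0546927062221689
2 q= 0.204 len 0.0569981030736656
3 q= 0.779 len 0.05431507020910872
4 q= 0.15 len 0.05735076766433968
```

Scene view: L3 ≈ 0.78 (tip at (432,149), bolt at (401,186)). Next L2.

```bash
python3 -m pendant '[{"rx":0,"ry":0,"rz":0,"tx":4,"ty":-8,"tz":0,"jaw":0},{"rx":0,"ry":0,"rz":0,"tx":0,"ty":-10,"tz":-20,"jaw":0},{"rx":0,"ry":0,"rz":0,"tx":-10,"ty":-25,"tz":-25,"jaw":0},{"rx":0,"ry":0,"rz":0,"tx":-15,"ty":-30,"tz":0,"jaw":0},{"rx":0,"ry":0,"rz":0,"tx":-15,"ty":-30,"tz":0,"jaw":0},{"rx":0,"ry":0,"rz":0,"tx":-15,"ty":-30,"tz":0,"jaw":0},{"rx":0,"ry":0,"rz":0,"tx":-15,"ty":-30,"tz":0,"jaw":0},{"rx":0,"ry":0,"rz":0,"tx":-5,"ty":-15.4,"tz":0,"jaw":0},{"rx":0,"ry":0,"rz":0,"tx":0,"ty":0,"tz":20,"jaw":0},{"rx":0,"ry":0,"rz":0,"tx":0,"ty":0,"tz":18,"jaw":0},{"rx":0,"ry":0,"rz":0,"tx":0,"ty":0,"tz":5,"jaw":0},{"rx":0,"ry":0,"rz":0,"tx":0,"ty":0,"tz":0,"jaw":0},{"rx":0,"ry":0,"rz":0,"tx":0,"ty":0,"tz":0,"jaw":0},{"rx":0,"ry":0,"rz":0,"tx":0,"ty":0,"tz":0,"jaw":0}]' >/dev/null; python3 s.py; python3 - <<'E'
from s import *
c=dict(cam("scene")); np.savez("pics/sc.npz",**c); save(c,"s14.png",(250,150,410,290),4)
E
python3 s.py
```

```text
t 17.18 fix [ 12.071  103.1242] z 64.13333430481528 rot [179.9157  -0.0328  80.2153] F fix [ 0.2018 -0.0781] -0.007158848613001312 w 0.2723713600449477
t 17.23 fix [ 12.123  103.0707] z 64.15696769666663 rot [179.908   -0.0439  80.2142] F fix [-0.179   0.3212] 0.2099179489254156 w 0.08478063882954803
```

View pics/s14.png

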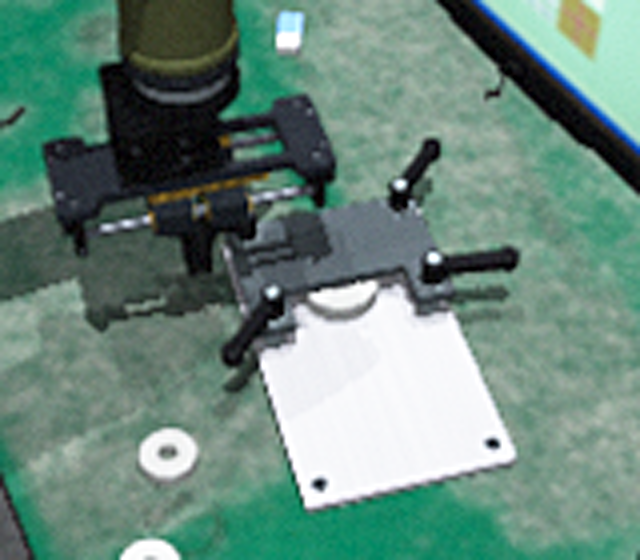

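```bash
python3 -m pendant '[{"rx":0,"ry":0,"rz":0,"tx":4,"ty":-0.5,"tz":2,"jaw":0},{"rx":0,"ry":0,"rz":0,"tx":6,"ty":0,"tz":0,"jaw":0},{"rx":0,"ry":0,"rz":0,"tx":6,"ty":0,"tz":0,"jaw":0},{"rx":0,"ry":0,"rz":0,"tx":6,"ty":0,"tz":0,"jaw":0},{"rx":0,"ry":0,"rz":0,"tx":6,"ty":0,"tz":0,"jaw":0},{"rx":0,"ry":0,"rz":0,"tx":6,"ty":0,"tz":0,"jaw":0},{"rx":0,"ry":0,"rz":0,"tx":5,"ty":0,"tz":0,"jaw":0},{"rx":0,"ry":0,"rz":0,"tx":3.5,"ty":0,"tz":0,"jaw":0},{"rx":0,"ry":0,"rz":0,"tx":2,"ty":0,"tz":0,"jaw":0},{"rx":0,"ry":0,"rz":0,"tx":0,"ty":0,"tz":0,"jaw":0},{"rx":0,"ry":0,"rz":0,"tx":0,"ty":0,"tz":0,"jaw":0},{"rx":0,"ry":0,"rz":0,"tx":0,"ty":0,"tz":0,"jaw":0}]' >/dev/null; python3 s.py; python3 - <<'E'
from s import *
c=dict(cam("scene")); np.savez("pics/sc.npz",**c); save(c,"s15.png",(250,150,410,290),4)
E
```

```text
t 18.23 fix [ 56.7224 104.8405] z 61.21227798106344 rot [-179.9788   -0.0447   80.2276] F fix [-0.4734  1.3646] 0.6032381711228301 w 0.2770346256776445
```

View pics/s15.png

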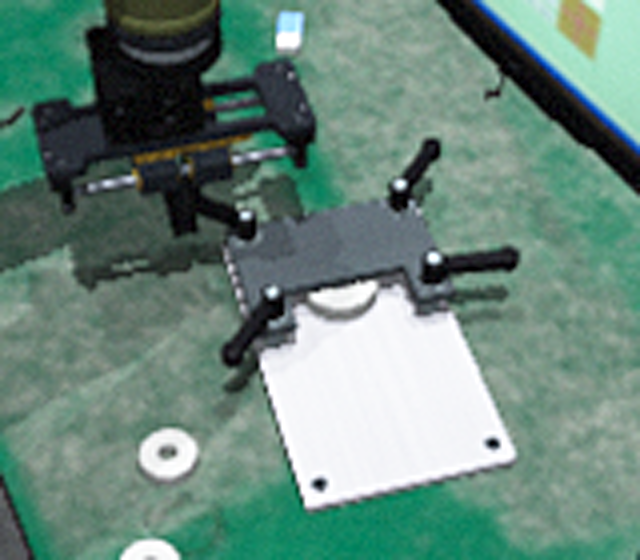

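```bash
python3 -m pendant '[{"rx":0,"ry":0,"rz":0,"tx":-8,"ty":-3,"tz":0,"jaw":0},{"rx":0,"ry":0,"rz":0,"tx":-8,"ty":0,"tz":-22,"jaw":0},{"rx":0,"ry":0,"rz":0,"tx":-4,"ty":15,"tz":-25,"jaw":0},{"rx":0,"ry":0,"rz":0,"tx":-10,"ty":38,"tz":0,"jaw":0},{"rx":0,"ry":0,"rz":0,"tx":-10,"ty":38,"tz":0,"jaw":0},{"rx":0,"ry":0,"rz":0,"tx":-10,"ty":38,"tz":0,"jaw":0},{"rx":0,"ry":0,"rz":0,"tx":-10,"ty":38,"tz":0,"jaw":0},{"rx":0,"ry":0,"rz":0,"tx":-8.5,"ty":30,"tz":0,"jaw":0},{"rx":0,"ry":0,"rz":0,"tx":0,"ty":15,"tz":0,"jaw":0},{"rx":0,"ry":0,"rz":0,"tx":0,"ty":0,"tz":0,"jaw":0},{"rx":0,"ry":0,"rz":0,"tx":0,"ty":0,"tz":20,"jaw":0},{"rx":0,"ry":0,"rz":0,"tx":0,"ty":0,"tz":20,"jaw":0},{"rx":0,"ry":0,"rz":0,"tx":0,"ty":0,"tz":7,"jaw":0},{"rx":0,"ry":0,"rz":0,"tx":0,"ty":0,"tz":0,"jaw":0},{"rx":0,"ry":0,"rz":0,"tx":0,"ty":0,"tz":0,"jaw":0},{"rx":0,"ry":0,"rz":0,"tx":0,"ty":0,"tz":0,"jaw":0}]' >/dev/null; python3 s.py; python3 - <<'E'
from s import *
c=dict(cam("scene")); np.savez("pics/sc.npz",**c); save(c,"s16.png",(250,150,410,290),4)
c=dict(cam("wrist")); save(c,"w16.png")
E
python3 s.py
```

```text
t 19.62 fix [ -11.7665 -105.0454] z 62.69523410787002 rot [179.8945  -0.049   80.2351] F fix [0.5723 0.5265] -0.6169072716981712 w 0.35017397656405724
t 19.72 fix [ -11.7471 -105.2925] z 62.79023584903112 rot [179.8728  -0.0566  80.2308] F fix [-0.3754  0.2596] -0.2505698497683292 w 0.6422969216493143
```

View pics/s16.png

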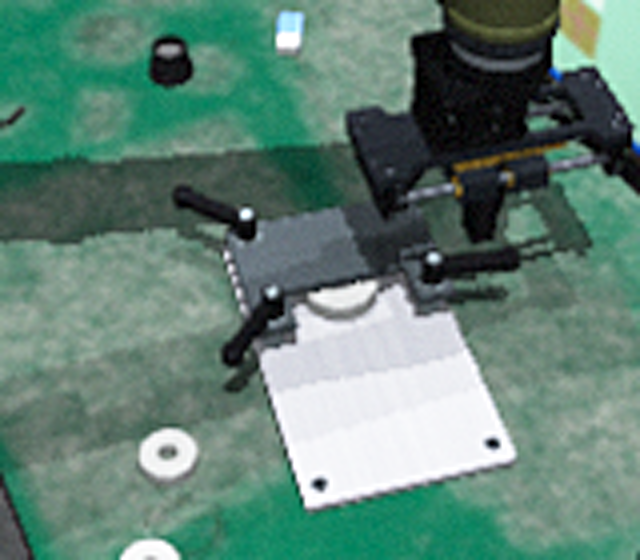

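View pics/w16.png

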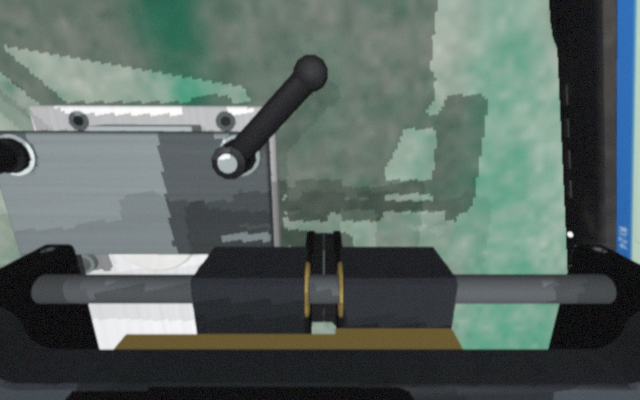

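```bash
python3 - <<'E'
from s import *
sc({1:(273,292),2:(247,216),4:(434,259)},{1:(235,352),2:(183,195),4:(512,259)})
E
python3 -m pendant '[{"rx":0,"ry":0,"rz":0,"tx":-4,"ty":-1,"tz":1,"jaw":0},{"rx":0,"ry":0,"rz":0,"tx":-6,"ty":0,"tz":0,"jaw":0},{"rx":0,"ry":0,"rz":0,"tx":-6,"ty":0,"tz":0,"jaw":0},{"rx":0,"ry":0,"rz":0,"tx":-6,"ty":0,"tz":0,"jaw":0},{"rx":0,"ry":0,"rz":0,"tx":-6,"ty":0,"tz":0,"jaw":0},{"rx":0,"ry":0,"rz":0,"tx":-6,"ty":0,"tz":0,"jaw":0},{"rx":0,"ry":0,"rz":0,"tx":-5,"ty":0,"tz":0,"jaw":0},{"rx":0,"ry":0,"rz":0,"tx":-3.5,"ty":0,"tz":0,"jaw":0},{"rx":0,"ry":0,"rz":0,"tx":-2,"ty":0,"tz":0,"jaw":0},{"rx":0,"ry":0,"rz":0,"tx":0,"ty":0,"tz":0,"jaw":0},{"rx":0,"ry":0,"rz":0,"tx":0,"ty":0,"tz":0,"jaw":0},{"rx":0,"ry":0,"rz":0,"tx":0,"ty":0,"tz":0,"jaw":0}]' >/dev/null; python3 s.py
```

```text
fit 80.19862534225885 [0.5403 0.0429] [[-0.1, -0.7], [-0.2, 1.0], [0.3, -0.3]]
1 q= 0.755 len 0.05487343889856877
2 q= 0.793 len 0.05644322629317355
4 q= 0.165 len 0.05729115504591624
t 20.72 fix [ -57.4708 -103.8297] z 60.33477563010614 rot [179.9713   0.07    80.202 ] F fix [ 0.9931 -0.9504] -0.13999133794991153 w 0.4506124521007483
```

```bash
python3 -m pendant '[{"rx":0,"ry":0,"rz":0,"tx":8,"ty":3,"tz":0,"jaw":0},{"rx":0,"ry":0,"rz":0,"tx":4,"ty":0,"tz":-25,"jaw":0},{"rx":0,"ry":0,"rz":0,"tx":-10,"ty":-25,"tz":-30,"jaw":0},{"rx":0,"ry":0,"rz":0,"tx":-16,"ty":-30,"tz":-30,"jaw":0},{"rx":0,"ry":0,"rz":0,"tx":-16,"ty":-30,"tz":-35,"jaw":0},{"rx":0,"ry":0,"rz":0,"tx":-4,"ty":-20,"tz":-30,"jaw":0},{"rx":0,"ry":0,"rz":0,"tx":0,"ty":-5,"tz":-20,"jaw":0},{"rx":0,"ry":0,"rz":0,"tx":0,"ty":0,"tz":0,"jaw":0},{"rx":0,"ry":0,"rz":0,"tx":0,"ty":0,"tz":0,"jaw":0},{"rx":0,"ry":0,"rz":0,"tx":0,"ty":0,"tz":0,"jaw":0},{"rx":0,"ry":0,"rz":0,"tx":0,"ty":0,"tz":0,"jaw":0}]' >/dev/null; python3 s.py; python3 - <<'E'
from s import *
c=dict(cam("wrist")); save(c,"w17.png",(160,0,480,240),2.5);np.savez("pics/w17.npz",**c)
E
python3 s.py
```

```text
t 21.63 fix [-86.8108  -3.0074] z 221.33353245315078 rot [-179.8796    0.0809   80.2429] F fix [-0.3504  0.7953] -1.144948128453257 w 0.14700256055724562
t 21.68 fix [-86.9219  -2.9767] z 221.23269353865342 rot [-179.8651    0.0953   80.2314] F fix [-0.1702  0.6428] 0.695612094160004 w 0.7533388995925957
```

View pics/w17.png

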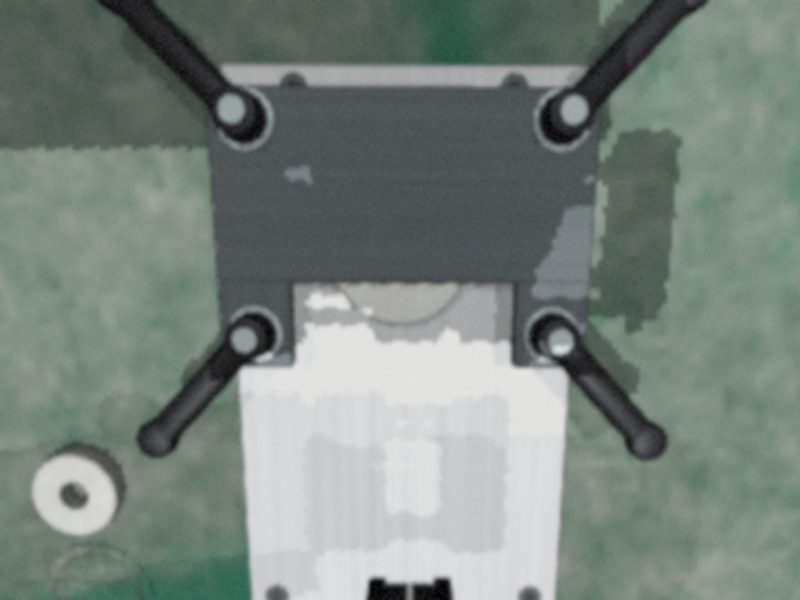

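```bash
python3 - <<'E'
from s import *
sc({1:(244,339),2:(231,109),3:(574,109),4:(560,340)},{1:(159,438),4:(648,440),2:(110,-5),3:(700,-5)},"pics/w17.npz",160,0,2.5)
c=dict(np.load("pics/w17.npz")); save(c,"w17b.png",(180,0,440,60),3)
E
```

```text
fit 80.11107754135371 [0.5415 0.0449] [[-0.2, -0.2], [-0.2, 0.4], [0.1, 0.1], [0.3, -0.3]]
1 q= 0.757 len 0.05470934064415984
4 q= 0.806 len 0.055420545465273405
2 q= 0.73 len 0.05435198986236061
3 q= 0.855 len 0.05581658666436626
```

All four are at about 0.76–0.81, and the ring is still seated. Round 2: L1 to its stop.

```bash
python3 -m pendant '[{"rx":0,"ry":0,"rz":0,"tx":-4,"ty":-20,"tz":10,"jaw":0},{"rx":0,"ry":0,"rz":0,"tx":0,"ty":-25,"tz":20,"jaw":0},{"rx":0,"ry":0,"rz":0,"tx":0,"ty":-20,"tz":30,"jaw":0},{"rx":0,"ry":0,"rz":0,"tx":0,"ty":-5,"tz":35,"jaw":0},{"rx":0,"ry":0,"rz":0,"tx":0,"ty":0,"tz":30,"jaw":0},{"rx":0,"ry":0,"rz":0,"tx":0,"ty":0,"tz":25,"jaw":0},{"rx":0,"ry":0,"rz":0,"tx":0,"ty":0,"tz":12,"jaw":0},{"rx":0,"ry":0,"rz":0,"tx":0,"ty":0,"tz":0,"jaw":0},{"rx":0,"ry":0,"rz":0,"tx":0,"ty":0,"tz":0,"jaw":0},{"rx":0,"ry":0,"rz":0,"tx":0,"ty":0,"tz":0,"jaw":0}]' >/dev/null; python3 s.py
```

```text
t 22.52 fix [-91.1592  65.8894] z 61.195023299320546 rot [179.9606   0.024   80.206 ] F fix [-0.6529 -0.4266] -0.2356201268237838 w 0.4337134187134307
```

```bash
python3 -m pendant '[{"rx":0,"ry":0,"rz":0,"tx":4,"ty":-5,"tz":0,"jaw":0},{"rx":0,"ry":0,"rz":0,"tx":4,"ty":-5,"tz":0,"jaw":0},{"rx":0,"ry":0,"rz":0,"tx":5,"ty":-2.2,"tz":0,"jaw":0},{"rx":0,"ry":0,"rz":0,"tx":5,"ty":-2.2,"tz":0,"jaw":0},{"rx":0,"ry":0,"rz":0,"tx":5,"ty":-2.2,"tz":0,"jaw":0},{"rx":0,"ry":0,"rz":0,"tx":5,"ty":-2.2,"tz":0,"jaw":0},{"rx":0,"ry":0,"rz":0,"tx":3,"ty":-2,"tz":0,"jaw":0},{"rx":0,"ry":0,"rz":0,"tx":2,"ty":-1,"tz":0,"jaw":0},{"rx":0,"ry":0,"rz":0,"tx":0,"ty":0,"tz":0,"jaw":0},{"rx":0,"ry":0,"rz":0,"tx":0,"ty":0,"tz":0,"jaw":0}]' >/dev/null; python3 s.py; python3 -m pendant '[{"rx":0,"ry":0,"rz":0,"tx":1.5,"ty":0,"tz":0,"jaw":0},{"rx":0,"ry":0,"rz":0,"tx":1,"ty":0,"tz":0,"jaw":0},{"rx":0,"ry":0,"rz":0,"tx":0,"ty":0,"tz":0,"jaw":0},{"rx":0,"ry":0,"rz":0,"tx":0,"ty":0,"tz":0,"jaw":0}]' >/dev/null; python3 s.py;
```

```text
t 23.35 fix [-57.0812  88.2576] z 60.85121597517827 rot [179.9713  -0.0779  80.2429] F fix [-0.1487  0.0637] 0.3315179889567414 w 0.31997062854021074
t 23.68 fix [-56.3867  88.427 ] z 60.76254858490248 rot [-179.9743    0.0512   80.1793] F fix [-5.6172  1.3433] 2.4664533762209855 w 0.5176091586810957
```

```bash
python3 -m pendant '[{"rx":0,"ry":0,"rz":0,"tx":1.5,"ty":0,"tz":0,"jaw":0},{"rx":0,"ry":0,"rz":0,"tx":1,"ty":0,"tz":0,"jaw":0},{"rx":0,"ry":0,"rz":0,"tx":0,"ty":0,"tz":0,"jaw":0},{"rx":0,"ry":0,"rz":0,"tx":0,"ty":0,"tz":0,"jaw":0}]' >/dev/null; python3 s.py; python3 - <<'E'
from s import *
c=dict(cam("wrist")); save(c,"w18.png");np.savez("pics/w18.npz",**c)
c=dict(cam("scene")); save(c,"s18.png",(250,150,410,290),4);np.savez("pics/sc.npz",**c)
E
python3 s.py
```

```text
t 24.02 fix [-56.1526  88.4522] z 60.73020282122665 rot [-179.9397    0.2141   80.1187] F fix [-10.8525   1.9149] 5.718112204791524 w 0.4524660130484424
t 24.12 fix [-56.1707  88.4605] z 60.73204668486043 rot [-179.9401    0.209    80.111 ] F fix [-10.2745   1.3698] 6.670066725936589 w 0.512151023543635
```

View pics/s18.png

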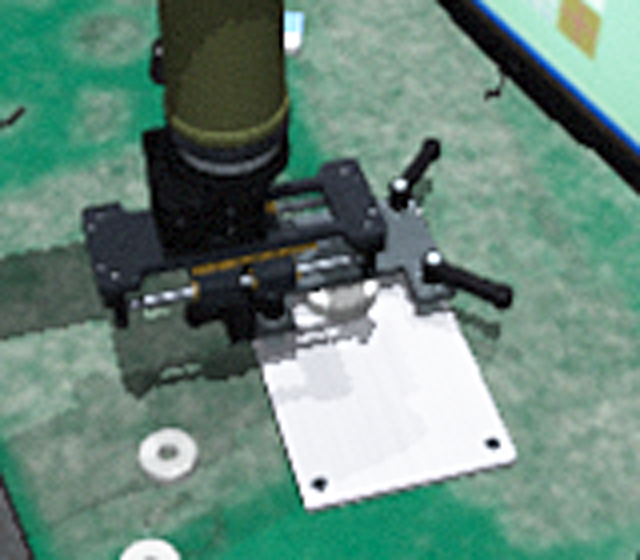

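Rigid at 11 N (about 0.4 N·m), so L1 is on its stop. Next, L3 to its stop.

```bash
python3 -m pendant '[{"rx":0,"ry":0,"rz":0,"tx":-8,"ty":0,"tz":0,"jaw":0},{"rx":0,"ry":0,"rz":0,"tx":-6,"ty":0,"tz":-20,"jaw":0},{"rx":0,"ry":0,"rz":0,"tx":10,"ty":10,"tz":-25,"jaw":0},{"rx":0,"ry":0,"rz":0,"tx":28,"ty":28,"tz":0,"jaw":0},{"rx":0,"ry":0,"rz":0,"tx":28,"ty":28,"tz":0,"jaw":0},{"rx":0,"ry":0,"rz":0,"tx":28,"ty":28,"tz":0,"jaw":0},{"rx":0,"ry":0,"rz":0,"tx":28,"ty":28,"tz":0,"jaw":0},{"rx":0,"ry":0,"rz":0,"tx":28,"ty":22,"tz":0,"jaw":0},{"rx":0,"ry":0,"rz":0,"tx":14,"ty":11,"tz":0,"jaw":0},{"rx":0,"ry":0,"rz":0,"tx":0,"ty":0,"tz":0,"jaw":0},{"rx":0,"ry":0,"rz":0,"tx":0,"ty":0,"tz":20,"jaw":0},{"rx":0,"ry":0,"rz":0,"tx":0,"ty":0,"tz":18,"jaw":0},{"rx":0,"ry":0,"rz":0,"tx":0,"ty":0,"tz":6,"jaw":0},{"rx":0,"ry":0,"rz":0,"tx":0,"ty":0,"tz":0,"jaw":0},{"rx":0,"ry":0,"rz":0,"tx":0,"ty":0,"tz":0,"jaw":0}]' >/dev/null; python3 s.py; python3 - <<'E'
from s import *
c=dict(cam("scene")); save(c,"s19.png",(250,150,410,290),4);np.savez("pics/sc.npz",**c)
E
python3 s.py
```

```text
t 25.37 fix [ 96.9937 -66.1805] z 61.88204823139758 rot [-179.9781   -0.0252   80.2028] F fix [-0.1907 -0.0814] 0.4428279407916115 w 0.25673666754217267
t 25.42 fix [ 97.1669 -66.7988] z 62.61457882766065 rot [179.9458  -0.0589  80.2029] F fix [-0.5912 -0.0526] 1.1129812251195517 w 0.6022354736205194
```

View pics/s19.png

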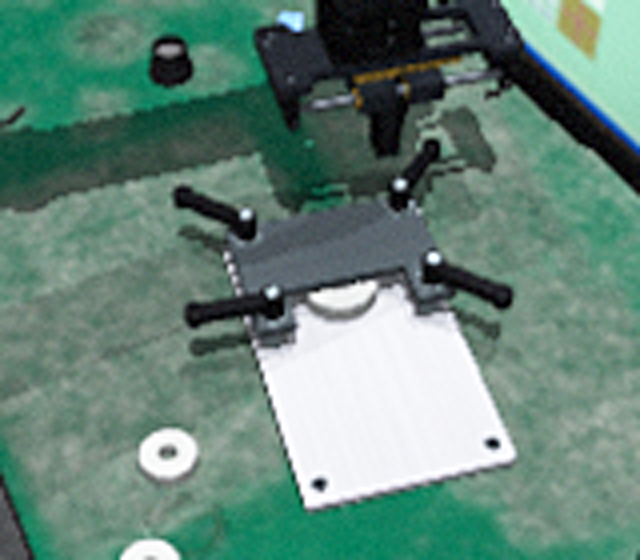

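```bash
python3 - <<'E'
from s import *
sc({1:(273,292),2:(247,216),3:(401,186),4:(434,259)},{1:(194,313),2:(183,195),3:(431,149),4:(505,295)})
E
python3 -m pendant '[{"rx":0,"ry":0,"rz":0,"tx":-8,"ty":4,"tz":1.5,"jaw":0},{"rx":0,"ry":0,"rz":0,"tx":-6,"ty":5,"tz":0,"jaw":0},{"rx":0,"ry":0,"rz":0,"tx":-5,"ty":2.2,"tz":0,"jaw":0},{"rx":0,"ry":0,"rz":0,"tx":-5,"ty":2.2,"tz":0,"jaw":0},{"rx":0,"ry":0,"rz":0,"tx":-5,"ty":2.2,"tz":0,"jaw":0},{"rx":0,"ry":0,"rz":0,"tx":-5,"ty":2.2,"tz":0,"jaw":0},{"rx":0,"ry":0,"rz":0,"tx":-3,"ty":2,"tz":0,"jaw":0},{"rx":0,"ry":0,"rz":0,"tx":-2,"ty":1,"tz":0,"jaw":0},{"rx":0,"ry":0,"rz":0,"tx":0,"ty":0,"tz":0,"jaw":0},{"rx":0,"ry":0,"rz":0,"tx":0,"ty":0,"tz":0,"jaw":0}]' >/dev/null; python3 s.py; python3 -m pendant '[{"rx":0,"ry":0,"rz":0,"tx":-1.5,"ty":0,"tz":0,"jaw":0},{"rx":0,"ry":0,"rz":0,"tx":-1,"ty":0,"tz":0,"jaw":0},{"rx":0,"ry":0,"rz":0,"tx":0,"ty":0,"tz":0,"jaw":0},{"rx":0,"ry":0,"rz":0,"tx":0,"ty":0,"tz":0,"jaw":0}]' >/dev/null; python3 s.py
```

```text
fit 79.95904993481194 [0.5402 0.0425] [[-0.3, -0.8], [-0.0, 0.9], [0.3, 0.8], [0.1, -0.9]]
1 q= 1.608 len 0.056934219185322134
2 q= 0.788 len 0.05664089857904783
3 q= 0.766 len 0.05393842533167632
4 q= 0.793 len 0.056315869043790046
t 26.25 fix [ 56.7696 -87.1828] z 60.01191305765206 rot [-179.969     0.0825   80.1729] F fix [ 0.5405 -0.8059] 0.5603854207822907 w 0.6066205232789383
t 26.58 fix [ 56.4356 -87.0549] z 59.97738904825359 rot [-179.9928   -0.0439   80.2601] F fix [ 4.598  -1.3615] -1.8910475968649911 w 0.5329199936934409
```

L1 reads 1.608. Same stall pattern on L3; pushing slightly more, then moving on to L2.

```bash
python3 -m pendant '[{"rx":0,"ry":0,"rz":0,"tx":-1.5,"ty":0,"tz":0,"jaw":0},{"rx":0,"ry":0,"rz":0,"tx":-1.2,"ty":0,"tz":0,"jaw":0},{"rx":0,"ry":0,"rz":0,"tx":0,"ty":0,"tz":0,"jaw":0},{"rx":0,"ry":0,"rz":0,"tx":0,"ty":0,"tz":0,"jaw":0}]' >/dev/null; python3 s.py
```

```text
t 26.92 fix [ 55.7824 -87.1376] z 60.03820977275089 rot [179.9685  -0.183   80.3222] F fix [ 7.6615 -3.0692] -2.940281501936149 w 0.38230091703571506
```

```bash
python3 -m pendant '[{"rx":0,"ry":0,"rz":0,"tx":-1.5,"ty":0,"tz":0,"jaw":0},{"rx":0,"ry":0,"rz":0,"tx":-0.5,"ty":0,"tz":0,"jaw":0},{"rx":0,"ry":0,"rz":0,"tx":0,"ty":0,"tz":0,"jaw":0},{"rx":0,"ry":0,"rz":0,"tx":0,"ty":0,"tz":0,"jaw":0}]' >/dev/null; python3 s.py
```

```text
t 27.25 fix [ 55.6564 -87.1302] z 60.08516354105023 rot [179.9451  -0.3052  80.3824] F fix [10.3007 -2.0797] -2.5957595198515833 w 0.2131694610089934
```

L3 is on its stop. Next L2.

```bash
python3 -m pendant '[{"rx":0,"ry":0,"rz":0,"tx":10,"ty":0,"tz":0,"jaw":0},{"rx":0,"ry":0,"rz":0,"tx":5,"ty":0,"tz":-22,"jaw":0},{"rx":0,"ry":0,"rz":0,"tx":0,"ty":-15,"tz":-25,"jaw":0},{"rx":0,"ry":0,"rz":0,"tx":-6,"ty":-35,"tz":0,"jaw":0},{"rx":0,"ry":0,"rz":0,"tx":-6,"ty":-35,"tz":0,"jaw":0},{"rx":0,"ry":0,"rz":0,"tx":-6,"ty":-35,"tz":0,"jaw":0},{"rx":0,"ry":0,"rz":0,"tx":-6,"ty":-35,"tz":0,"jaw":0},{"rx":0,"ry":0,"rz":0,"tx":-6,"ty":-30,"tz":0,"jaw":0},{"rx":0,"ry":0,"rz":0,"tx":0,"ty":-14,"tz":0,"jaw":0},{"rx":0,"ry":0,"rz":0,"tx":0,"ty":0,"tz":0,"jaw":0},{"rx":0,"ry":0,"rz":0,"tx":0,"ty":0,"tz":20,"jaw":0},{"rx":0,"ry":0,"rz":0,"tx":0,"ty":0,"tz":20,"jaw":0},{"rx":0,"ry":0,"rz":0,"tx":0,"ty":0,"tz":6,"jaw":0},{"rx":0,"ry":0,"rz":0,"tx":0,"ty":0,"tz":0,"jaw":0},{"rx":0,"ry":0,"rz":0,"tx":0,"ty":0,"tz":0,"jaw":0},{"rx":0,"ry":0,"rz":0,"tx":0,"ty":0,"tz":0,"jaw":0}]' >/dev/null; python3 s.py; python3 - <<'E'
from s import *
c=dict(cam("scene")); save(c,"s20.png",(250,150,410,290),4);np.savez("pics/sc.npz",**c)
E
python3 s.py
```

```text
t 28.58 fix [ 35.5395 110.5842] z 61.977028253025075 rot [179.9283   0.0052  80.1829] F fix [ 0.4125 -0.0629] 0.06080095050851319 w 0.6127322318594911
t 28.63 fix [ 35.7911 110.6354] z 62.09444375150366 rot [179.9172  -0.0245  80.1982] F fix [ 0.3616 -0.5023] 0.3548111731469715 w 0.17873328603311292
```

View pics/s20.png

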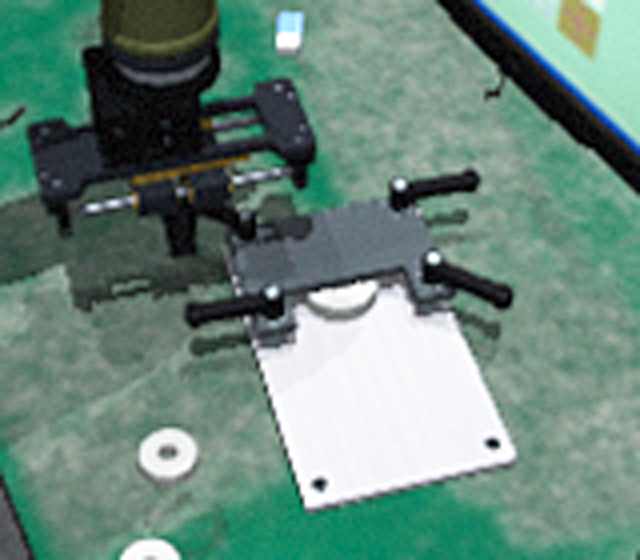

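```bash
python3 -m pendant '[{"rx":0,"ry":0,"rz":0,"tx":6,"ty":0,"tz":1.5,"jaw":0},{"rx":0,"ry":0,"rz":0,"tx":6,"ty":0,"tz":0,"jaw":0},{"rx":0,"ry":0,"rz":0,"tx":5,"ty":4,"tz":0,"jaw":0},{"rx":0,"ry":0,"rz":0,"tx":5,"ty":4,"tz":0,"jaw":0},{"rx":0,"ry":0,"rz":0,"tx":2.5,"ty":5,"tz":0,"jaw":0},{"rx":0,"ry":0,"rz":0,"tx":2.5,"ty":5,"tz":0,"jaw":0},{"rx":0,"ry":0,"rz":0,"tx":2.5,"ty":5,"tz":0,"jaw":0},{"rx":0,"ry":0,"rz":0,"tx":2.5,"ty":4,"tz":0,"jaw":0},{"rx":0,"ry":0,"rz":0,"tx":2,"ty":3,"tz":0,"jaw":0},{"rx":0,"ry":0,"rz":0,"tx":0,"ty":2,"tz":0,"jaw":0},{"rx":0,"ry":0,"rz":0,"tx":0,"ty":0,"tz":0,"jaw":0},{"rx":0,"ry":0,"rz":0,"tx":0,"ty":0,"tz":0,"jaw":0}]' >/dev/null; python3 s.py;  python3 -m pendant '[{"rx":0,"ry":0,"rz":0,"tx":0,"ty":1.5,"tz":0,"jaw":0},{"rx":0,"ry":0,"rz":0,"tx":0,"ty":1,"tz":0,"jaw":0},{"rx":0,"ry":0,"rz":0,"tx":0,"ty":0,"tz":0,"jaw":0},{"rx":0,"ry":0,"rz":0,"tx":0,"ty":0,"tz":0,"jaw":0}]' >/dev/null; python3 s.py; python3 - <<'E'
from s import *
sc({1:(273,292),3:(400,186),4:(434,259)},{1:(194,313),3:(471,181),4:(505,295)})
E
```

```text
t 29.63 fix [69.5897 79.1314] z 59.82122790391446 rot [179.9399  -0.0048  80.1972] F fix [1.1954 1.8345] -1.4977947743904285 w 0.48125234880007073
t 29.97 fix [69.9375 77.1685] z 59.836177853824715 rot [179.9843  -0.0303  80.2223] F fix [1.1864 2.8609] -0.071838998970713 w 0.5717153426016818
fit 79.90796594597236 [0.54   0.0429] [[-0.5, -0.3], [0.8, 0.8], [-0.2, -0.5]]
1 q= 1.6 len 0.056588869402865845
3 q= 1.638 len 0.05581309436610982
4 q= 0.792 len 0.05677705473102906
```

```bash
python3 -m pendant '[{"rx":0,"ry":0,"rz":0,"tx":0,"ty":1.5,"tz":0,"jaw":0},{"rx":0,"ry":0,"rz":0,"tx":0,"ty":1,"tz":0,"jaw":0},{"rx":0,"ry":0,"rz":0,"tx":0,"ty":0,"tz":0,"jaw":0},{"rx":0,"ry":0,"rz":0,"tx":0,"ty":0,"tz":0,"jaw":0}]' >/dev/null; python3 s.py;  python3 -m pendant '[{"rx":0,"ry":0,"rz":0,"tx":0,"ty":1.5,"tz":0,"jaw":0},{"rx":0,"ry":0,"rz":0,"tx":0,"ty":1,"tz":0,"jaw":0},{"rx":0,"ry":0,"rz":0,"tx":0,"ty":0,"tz":0,"jaw":0},{"rx":0,"ry":0,"rz":0,"tx":0,"ty":0,"tz":0,"jaw":0}]' >/dev/null; python3 s.py
```

```text
t 30.3 fix [70.3096 74.8405] z 59.816862186024146 rot [-179.9938   -0.0425   80.2355] F fix [2.854  4.0228] -0.26112742397252414 w 0.23737879895039285
t 30.63 fix [70.4409 74.1162] z 59.74096463632135 rot [-179.7729   -0.0304   80.2495] F fix [2.1236 8.512 ] 4.365207575600784 w 0.6840940171750589
```

```bash
python3 -m pendant '[{"rx":0,"ry":0,"rz":0,"tx":0,"ty":1.5,"tz":0,"jaw":0},{"rx":0,"ry":0,"rz":0,"tx":0,"ty":1,"tz":0,"jaw":0},{"rx":0,"ry":0,"rz":0,"tx":0,"ty":0,"tz":0,"jaw":0},{"rx":0,"ry":0,"rz":0,"tx":0,"ty":0,"tz":0,"jaw":0}]' >/dev/null; python3 s.py
```

```text
t 30.97 fix [70.499  73.9294] z 59.67155413209384 rot [-179.4799   -0.001    80.2687] F fix [ 2.6599 14.0454] 11.651077836690936 w 0.4881302833809206
```

L2 is on its stop (14 N, no motion). Finally L4.

```bash
python3 -m pendant '[{"rx":0,"ry":0,"rz":0,"tx":0,"ty":-14,"tz":0,"jaw":0},{"rx":0,"ry":0,"rz":0,"tx":0,"ty":-4,"tz":-25,"jaw":0},{"rx":0,"ry":0,"rz":0,"tx":-10,"ty":10,"tz":-25,"jaw":0},{"rx":0,"ry":0,"rz":0,"tx":-18,"ty":36,"tz":0,"jaw":0},{"rx":0,"ry":0,"rz":0,"tx":-18,"ty":36,"tz":0,"jaw":0},{"rx":0,"ry":0,"rz":0,"tx":-18,"ty":36,"tz":0,"jaw":0},{"rx":0,"ry":0,"rz":0,"tx":-18,"ty":36,"tz":0,"jaw":0},{"rx":0,"ry":0,"rz":0,"tx":-16,"ty":30,"tz":0,"jaw":0},{"rx":0,"ry":0,"rz":0,"tx":-7,"ty":16,"tz":0,"jaw":0},{"rx":0,"ry":0,"rz":0,"tx":0,"ty":0,"tz":0,"jaw":0},{"rx":0,"ry":0,"rz":0,"tx":0,"ty":0,"tz":20,"jaw":0},{"rx":0,"ry":0,"rz":0,"tx":0,"ty":0,"tz":20,"jaw":0},{"rx":0,"ry":0,"rz":0,"tx":0,"ty":0,"tz":8,"jaw":0},{"rx":0,"ry":0,"rz":0,"tx":0,"ty":0,"tz":0,"jaw":0},{"rx":0,"ry":0,"rz":0,"tx":0,"ty":0,"tz":0,"jaw":0},{"rx":0,"ry":0,"rz":0,"tx":0,"ty":0,"tz":0,"jaw":0}]' >/dev/null; python3 s.py; python3 - <<'E'
from s import *
c=dict(cam("scene")); save(c,"s21.png",(250,150,410,290),4);np.savez("pics/sc.npz",**c)
E
python3 s.py
```

```text
t 32.3 fix [ -34.9677 -113.1808] z 63.09104510684509 rot [179.8745  -0.0145  80.241 ] F fix [0.3423 0.1945] 0.8183112333970025 w 0.48539913223597636
t 32.35 fix [ -34.9464 -113.3486] z 63.291891321171356 rot [179.8524  -0.0274  80.2383] F fix [ 0.0789 -0.4169] -0.11897740924375944 w 0.34676681862897035
```

View pics/s21.png

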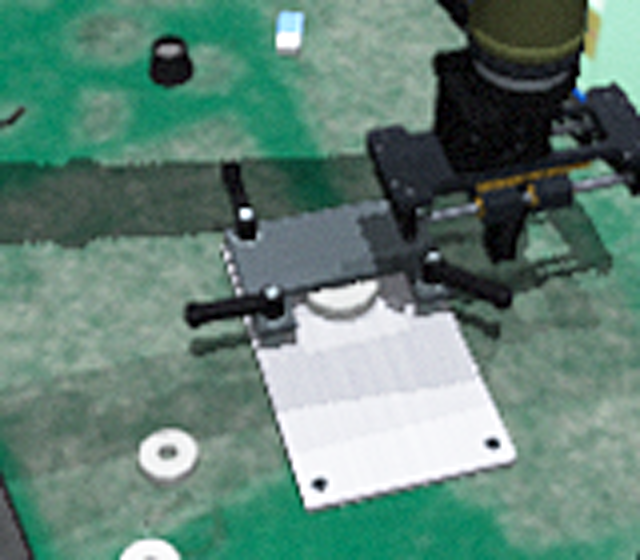

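```bash
python3 -m pendant '[{"rx":0,"ry":0,"rz":0,"tx":-6,"ty":-1,"tz":2.5,"jaw":0},{"rx":0,"ry":0,"rz":0,"tx":-6,"ty":-1.5,"tz":0,"jaw":0},{"rx":0,"ry":0,"rz":0,"tx":-5,"ty":-4,"tz":0,"jaw":0},{"rx":0,"ry":0,"rz":0,"tx":-5,"ty":-4,"tz":0,"jaw":0},{"rx":0,"ry":0,"rz":0,"tx":-2.5,"ty":-5,"tz":0,"jaw":0},{"rx":0,"ry":0,"rz":0,"tx":-2.5,"ty":-5,"tz":0,"jaw":0},{"rx":0,"ry":0,"rz":0,"tx":-2.5,"ty":-5,"tz":0,"jaw":0},{"rx":0,"ry":0,"rz":0,"tx":-2.5,"ty":-5,"tz":0,"jaw":0},{"rx":0,"ry":0,"rz":0,"tx":-2,"ty":-4,"tz":0,"jaw":0},{"rx":0,"ry":0,"rz":0,"tx":0,"ty":-2,"tz":0,"jaw":0},{"rx":0,"ry":0,"rz":0,"tx":0,"ty":0,"tz":0,"jaw":0},{"rx":0,"ry":0,"rz":0,"tx":0,"ty":0,"tz":0,"jaw":0}]' >/dev/null; python3 s.py;  python3 -m pendant '[{"rx":0,"ry":0,"rz":0,"tx":0,"ty":-1.5,"tz":0,"jaw":0},{"rx":0,"ry":0,"rz":0,"tx":0,"ty":-1,"tz":0,"jaw":0},{"rx":0,"ry":0,"rz":0,"tx":0,"ty":0,"tz":0,"jaw":0},{"rx":0,"ry":0,"rz":0,"tx":0,"ty":0,"tz":0,"jaw":0}]' >/dev/null; python3 s.py
```

```text
t 33.35 fix [-68.8715 -75.1944] z 59.00273709125904 rot [-179.9242   -0.0171   80.2373] F fix [-0.1746 -1.1512] 0.9447862799746995 w 0.08109383604394557
t 33.68 fix [-69.0363 -74.3114] z 59.064883356840525 rot [179.8808   0.0189  80.2222] F fix [-0.7425 -5.5694] -2.0703851533649047 w 0.758030499646426
```

```bash
python3 -m pendant '[{"rx":0,"ry":0,"rz":0,"tx":0,"ty":-1.5,"tz":0,"jaw":0},{"rx":0,"ry":0,"rz":0,"tx":0,"ty":-1.5,"tz":0,"jaw":0},{"rx":0,"ry":0,"rz":0,"tx":0,"ty":0,"tz":0,"jaw":0},{"rx":0,"ry":0,"rz":0,"tx":0,"ty":0,"tz":0,"jaw":0}]' >/dev/null; python3 s.py;  python3 -m pendant '[{"rx":0,"ry":0,"rz":0,"tx":0,"ty":-1.5,"tz":0,"jaw":0},{"rx":0,"ry":0,"rz":0,"tx":0,"ty":-0.5,"tz":0,"jaw":0},{"rx":0,"ry":0,"rz":0,"tx":0,"ty":0,"tz":0,"jaw":0},{"rx":0,"ry":0,"rz":0,"tx":0,"ty":0,"tz":0,"jaw":0}]' >/dev/null; python3 s.py
```

```text
t 34.02 fix [-69.0186 -74.087 ] z 59.25432479051455 rot [179.5112   0.0455  80.2104] F fix [ -0.9748 -13.6577] -8.671367220261741 w 0.7369286542351497
t 34.35 fix [-69.0473 -73.9763] z 59.36979991601478 rot [179.2686   0.0687  80.2021] F fix [ -0.5546 -17.2491] -14.608777812144947 w 0.6291560578844811
```

L4 is on its stop. Retreating to a viewing position.

```bash
python3 -m pendant '[{"rx":0,"ry":0,"rz":0,"tx":0,"ty":14,"tz":0,"jaw":0},{"rx":0,"ry":0,"rz":0,"tx":0,"ty":5,"tz":-25,"jaw":0},{"rx":0,"ry":0,"rz":0,"tx":-10,"ty":-10,"tz":-30,"jaw":0},{"rx":0,"ry":0,"rz":0,"tx":-10,"ty":-25,"tz":-35,"jaw":0},{"rx":0,"ry":0,"rz":0,"tx":-10,"ty":-30,"tz":-35,"jaw":0},{"rx":0,"ry":0,"rz":0,"tx":-10,"ty":-20,"tz":-35,"jaw":0},{"rx":0,"ry":0,"rz":0,"tx":0,"ty":-8,"tz":-35,"jaw":0},{"rx":0,"ry":0,"rz":0,"tx":0,"ty":0,"tz":-20,"jaw":0},{"rx":0,"ry":0,"rz":0,"tx":0,"ty":0,"tz":0,"jaw":0},{"rx":0,"ry":0,"rz":0,"tx":0,"ty":0,"tz":0,"jaw":0},{"rx":0,"ry":0,"rz":0,"tx":0,"ty":0,"tz":0,"jaw":0},{"rx":0,"ry":0,"rz":0,"tx":0,"ty":0,"tz":0,"jaw":0}]' >/dev/null; python3 s.py; python3 - <<'E'
from s import *
c=dict(cam("wrist")); save(c,"w22.png",(160,0,480,240),2.5);np.savez("pics/w22.npz",**c)
c=dict(cam("scene")); save(c,"s22.png",(250,150,410,290),4);np.savez("pics/sc.npz",**c)
c=dict(cam("top")); save(c,"t22.png",(160,100,460,280),2.6)
E
python3 s.py
```

```text
t 35.35 fix [-107.2491    1.8115] z 266.28918362233077 rot [-179.7844    0.0685   80.247 ] F fix [-1.1827 -0.5339] -0.07970945736011209 w 0.5243446672955434
t 35.5 fix [-107.503     1.2802] z 266.8198593370287 rot [-179.8557    0.0683   80.2183] F fix [-0.2036 -0.0373] -0.1530008807157498 w 0.3727616658826944
```

View pics/w22.png

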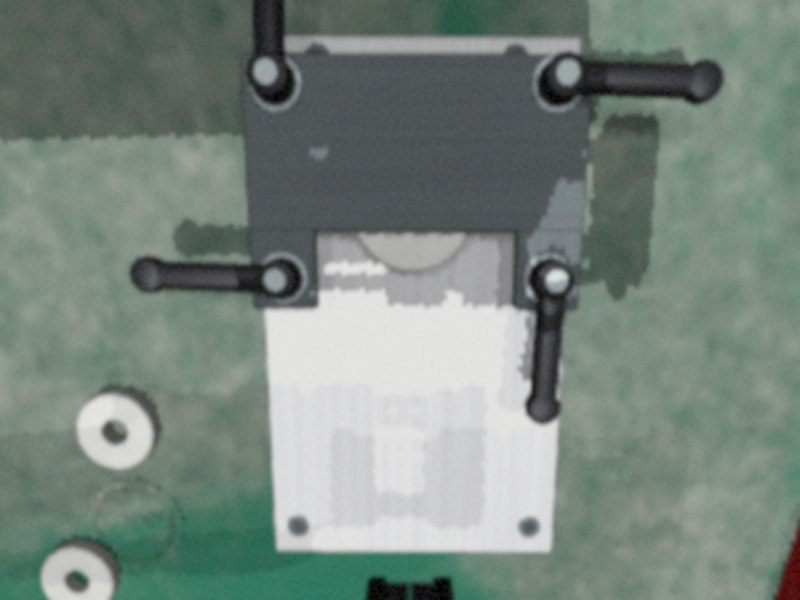

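View pics/s22.png

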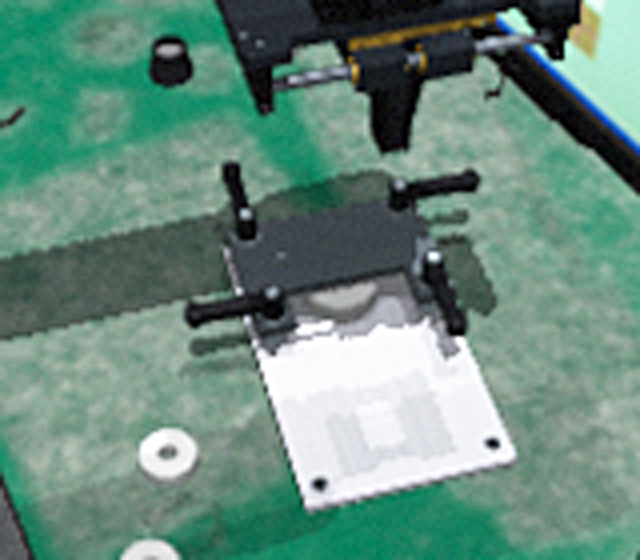

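View pics/t22.png

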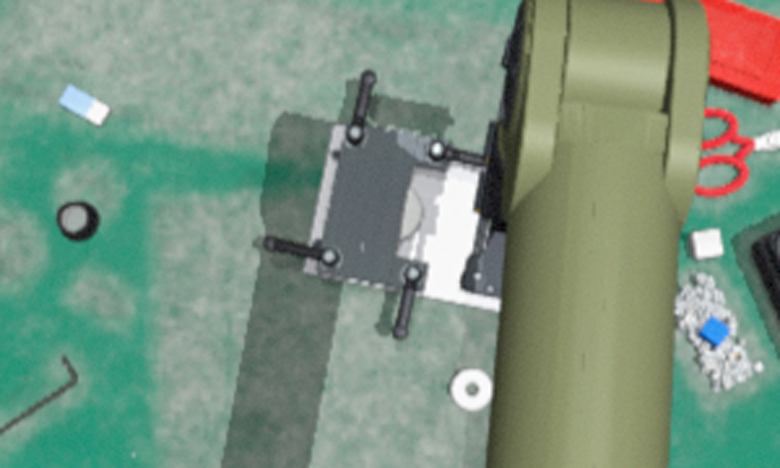

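```bash
python3 - <<'E'
from s import *
sc({1:(281,278),2:(266,72),3:(568,72),4:(554,277)},{1:(149,273),4:(543,406),3:(705,81)},"pics/w22.npz",160,0,2.5)
sc({1:(273,292),2:(247,216),3:(400,186),4:(434,259)},{1:(194,313),2:(231,173),3:(471,181),4:(456,326)})
c=dict(np.load("pics/w22.npz")); R=np.array([[np.cos(TH),-np.sin(TH)],[np.sin(TH),np.cos(TH)]])
print("ring front",R.T@(px2w(c,160+411/2.5,271/2.5,.028)[:2]-T))
E
```

```text
fit 80.41448876517748 [0.5421 0.045 ] [[-2.3, -0.3], [-0.1, 0.5], [0.5, 0.8], [1.8, -1.1]]
1 q= 1.618 len 0.05590210800246625
4 q= 1.624 len 0.0559525414018323
3 q= 1.627 len 0.056276701604639184
fit 80.07371864876093 [0.54   0.0426] [[-0.4, -0.8], [-0.3, 0.9], [0.7, 0.7], [-0.0, -0.7]]
1 q= 1.611 len 0.056834980443056356
2 q= 1.588 len 0.054067056641079476
3 q= 1.639 len 0.05580527990732203
4 q= 1.631 len 0.058485891939102634
ring front [-0.0375  0.0017]
```

All four levers measure 1.59–1.64. I'll check the ring's lateral centring more closely.

```bash
python3 - <<'E'
from s import *
for n in ("w10","w22"):
    c=dict(np.load(f"pics/{n}.npz")); save(c,n+"z.png",(270,80,380,130),7)
E
```

```text
(no output)
```

View pics/w22z.png

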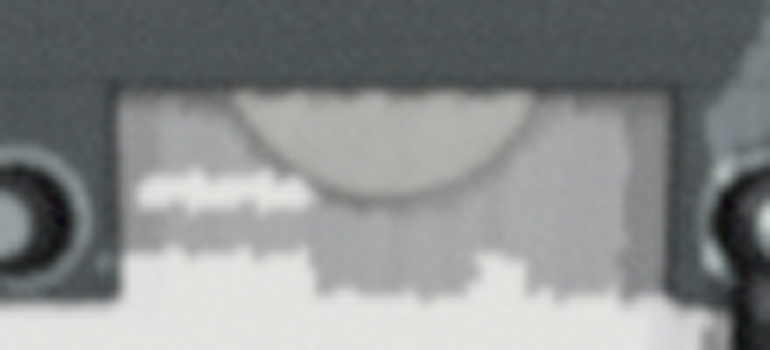

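View pics/w10z.png

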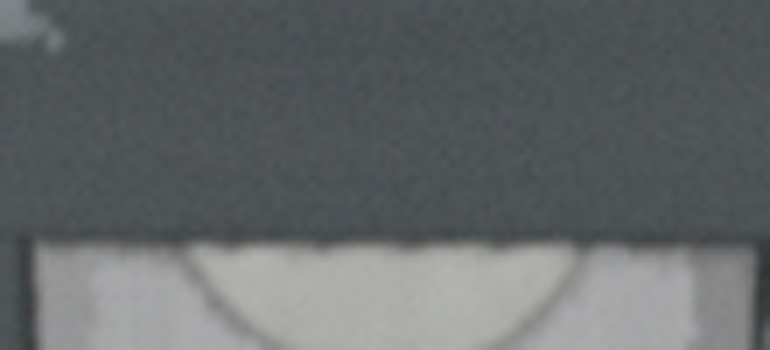

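```bash
python3 - <<'E'
from s import *
R=np.array([[np.cos(TH),-np.sin(TH)],[np.sin(TH),np.cos(TH)]])
def W(x,y,z): p=R@np.array([x,y])+T; return np.array([*p,z])
for n in ("w10","w17","w22"):
    c=dict(np.load(f"pics/{n}.npz")); g=cv2.cvtColor(c["img"],cv2.COLOR_RGB2GRAY).astype(np.float32); g=cv2.GaussianBlur(g,(0,0),.7)
    # per-row lateral profiles: ring edges along rows of fixture x=-25..-33 at z=.028
    out=[]
    for x in np.arange(-.024,-.031,-.001):
        h=np.sqrt(.029**2-(x+.008)**2); e=[]
        for s_ in (1,-1):
            ys=s_*h+np.arange(-.004,.0041,.0002); uv=np.array([w2px(c,W(x,y,.028)) for y in ys],np.float32)
            pr=cv2.remap(g,uv[:,0].copy()[None],uv[:,1].copy()[None],cv2.INTER_LINEAR)[0]
            e.append(ys[np.argmin(pr)])   # dark outline
        out.append((1000*np.mean(e),1000*(e[0]-e[1])/2-1000*h))
    ear=[]
    for x in np.arange(-.026,-.046,-.003):
        e=[]
        for s_ in (1,-1):
            ys=s_*.045+np.arange(-.005,.0051,.0002); uv=np.array([w2px(c,W(x,y,.0305)) for y in ys],np.float32)
            pr=cv2.remap(g,uv[:,0].copy()[None],uv[:,1].copy()[None],cv2.INTER_LINEAR)[0]
            e.append(ys[np.argmax(abs(np.gradient(cv2.GaussianBlur(pr[None],(0,0),2)[0])))])
        ear.append((1000*np.mean(e),1000*(e[0]-e[1])/2))
    print(n,"ring mid/dr",np.median(out,axis=0),np.round(out,1).tolist(),"\n  ear mid/half",np.median(ear,axis=0),np.round(ear,1).tolist())
E
```

```text
w10 ring mid/dr [1.5 0.1] [[1.6, 0.2], [1.5, 0.1], [1.4, 0.0], [1.5, -0.1], [1.6, 0.0], [1.5, 0.1], [1.5, 0.3]] 
  ear mid/half [ 0.3 45.2] [[0.2, 45.2], [0.4, 45.2], [0.3, 45.1], [0.3, 45.1], [0.3, 45.1], [0.3, 45.3], [0.2, 45.4]]
w17 ring mid/dr [ 0.6 -0.6] [[2.7, 1.3], [0.5, -1.1], [0.1, -0.9], [0.6, -0.6], [0.6, -0.6], [1.0, -0.2], [1.6, 0.4]] 
  ear mid/half [ 0.2 45.2] [[0.2, 45.2], [0.2, 45.2], [0.1, 45.3], [0.2, 45.2], [0.2, 45.4], [0.4, 45.2], [0.4, 45.0]]
w22 ring mid/dr [1.6 0.5] [[1.7, 0.7], [1.7, 0.3], [1.1, 0.5], [1.6, 0.6], [1.6, 0.4], [2.2, 0.8], [1.6, 0.4]] 
  ear mid/half [ 0.3 45.1] [[0.4, 45.0], [0.4, 45.0], [0.3, 45.1], [0.3, 45.1], [0.3, 45.1], [0.3, 45.3], [0.1, 45.1]]
```

```bash
cat > rf.py <<'E'
from s import *
from scipy.optimize import least_squares
R=np.array([[np.cos(TH),-np.sin(TH)],[np.sin(TH),np.cos(TH)]])
def W(x,y,z): p=R@np.array([x,y])+T; return np.array([*p,z])
def prof(c,g,P):
    uv=np.array([w2px(c,W(*p)) for p in P],np.float32)
    return cv2.remap(g,uv[:,0].copy()[None],uv[:,1].copy()[None],cv2.INTER_LINEAR)[0]
def ringfit(c):
    g=cv2.GaussianBlur(cv2.cvtColor(c["img"],cv2.COLOR_RGB2GRAY).astype(np.float32),(0,0),.7)
    ed=[]
    for y in np.arange(-.04,.041,.004):
        xs=np.arange(-.026,-.014,.0002); pr=prof(c,g,[(x,y,.0405) for x in xs]); ed.append(xs[np.argmax(abs(np.gradient(cv2.GaussianBlur(pr[None],(0,0),2)[0])))])
    yl=[]
    for x in np.arange(-.026,-.046,-.003):
        e=[]
        for s_ in (1,-1):
            ys=s_*.045+np.arange(-.005,.0051,.0002); pr=prof(c,g,[(x,y,.0305) for y in ys]); e.append(ys[np.argmax(abs(np.gradient(cv2.GaussianBlur(pr[None],(0,0),2)[0])))])
        yl.append(np.mean(e))
    dx=np.median(ed)+.020; dy=np.median(yl)
    pts=[]
    for a in np.radians(np.arange(130,231,4)):
        rs=.029+np.arange(-.003,.0031,.0001); pr=prof(c,g,[(-.008+dx+r*np.cos(a),dy+r*np.sin(a),.028) for r in rs])
        k=np.argmin(pr)
        if 3<k<len(rs)-4: pts.append((a,rs[k],(-.008+rs[k]*np.cos(a),rs[k]*np.sin(a))))
    q=np.array([p[2] for p in pts])
    f=lambda v: np.hypot(q[:,0]-v[0],q[:,1]-v[1])-v[2]
    r1=least_squares(lambda v:f([*v,.029]),[-.008,0],loss="soft_l1",f_scale=.0003); r2=least_squares(f,[-.008,0,.029],loss="soft_l1",f_scale=.0003)
    print("plate edge dx",1000*dx,"ear dy",1000*dy,"n",len(q),"ring(R fix) mm",1000*r1.x,"free",1000*r2.x,"rms",1000*np.sqrt(np.mean(f([*r1.x,.029])**2)))
if __name__=="__main__":
    for n in ("w10","w11","w12","w17","w22"): print(n,end=" "); ringfit(dict(np.load(f"pics/{n}.npz")))
E
python3 rf.py
```

```text
w10 plate edge dx -0.20000000000003348 ear dy 0.2999999999999913 n 26 ring(R fix) mm [-8.0047  1.0754] free [-8.0406  1.0734 28.9688] rms 0.25869494299266016
w11 plate edge dx -3.469446951953614e-14 ear dy 0.19999999999999185 n 24 ring(R fix) mm [-8.1587  1.8034] free [-9.4673  2.0096 27.767 ] rms 0.42832948620244155
w12 plate edge dx -3.469446951953614e-14 ear dy 0.09999999999999246 n 24 ring(R fix) mm [-8.3116  1.7384] free [-8.4735  1.7411 28.8547] rms 0.6900004518934594
w17 plate edge dx -0.20000000000003348 ear dy 0.19999999999999185 n 26 ring(R fix) mm [-8.064   1.2761] free [-7.5764  1.3662 29.4499] rms 0.6915616636661169
w22 plate edge dx -0.8000000000000298 ear dy 0.2999999999999913 n 26 ring(R fix) mm [-7.865   0.6441] free [-8.9336  0.597  28.0565] rms 0.5008276941793333
```

The x fit (−8.0) and the seating forces say seated, but the lateral reading is +1 mm. I'll take a closer, centred look.

```bash
python3 -m pendant '[{"rx":0,"ry":0,"rz":0,"tx":0,"ty":1.2,"tz":30,"jaw":0},{"rx":0,"ry":0,"rz":0,"tx":0,"ty":0,"tz":35,"jaw":0},{"rx":0,"ry":0,"rz":0,"tx":0,"ty":0,"tz":30,"jaw":0},{"rx":0,"ry":0,"rz":0,"tx":0,"ty":0,"tz":20,"jaw":0},{"rx":0,"ry":0,"rz":0,"tx":0,"ty":0,"tz":0,"jaw":0},{"rx":0,"ry":0,"rz":0,"tx":0,"ty":0,"tz":0,"jaw":0},{"rx":0,"ry":0,"rz":0,"tx":0,"ty":0,"tz":0,"jaw":0},{"rx":0,"ry":0,"rz":0,"tx":0,"ty":0,"tz":0,"jaw":0},{"rx":0,"ry":0,"rz":0,"tx":0,"ty":0,"tz":0,"jaw":0}]' >/dev/null; python3 - <<'E'
from rf import *
for i in range(3):
    c=dict(cam("wrist")); ringfit(c)
np.savez("pics/w23.npz",**c); save(c,"w23.png",(230,90,420,230),4.2); st()
E
```

```text
plate edge dx -0.4000000000000323 ear dy 0.19999999999999185 n 26 ring(R fix) mm [-8.007   1.3038] free [-8.2591  1.3051 28.7809] rms 0.2521653459262365
plate edge dx -0.6000000000000311 ear dy 0.19999999999999185 n 26 ring(R fix) mm [-7.8796  1.3708] free [-7.6954  1.3757 29.1592] rms 0.1903705716290434
plate edge dx -0.6000000000000311 ear dy 0.2999999999999913 n 26 ring(R fix) mm [-7.9145  1.3166] free [-8.2709  1.3023 28.6915] rms 0.2121273483607504
t 36.4 fix [-107.3338   -1.0642] z 154.0290604666308 rot [179.9145  -0.0445  80.2262] F fix [0.2002 0.1619] 0.2968641598362446 w 0.4378989031427935
```

View pics/w23.png

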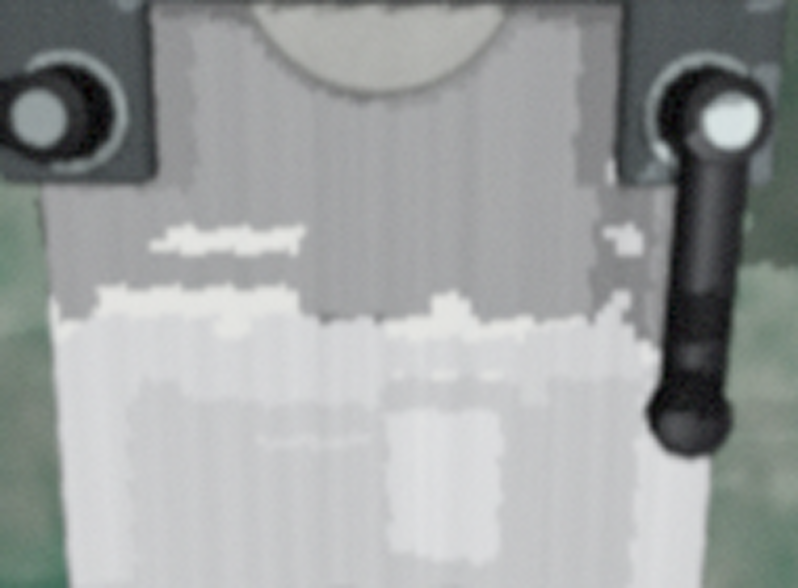

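```bash
python3 - <<'E'
from s import *
c=dict(np.load("pics/w23.npz")); F=f(c); v,u=np.mgrid[0:400,0:640]; r=c["range_z"]
X=np.stack([(u-c["cx"])/F*r,-(v-c["cy"])/F*r,-r,np.ones_like(r)],-1)@np.linalg.inv(c["world_to_cam"]).T
Z=X[...,2]*1000
for row in (94,97,100,103,106,109): print(row,Z[row,258:386].round(0).astype(int).tolist())
g=cv2.cvtColor(c["img"],cv2.COLOR_RGB2GRAY)
for row in (94,97,100): print(row,g[row,258:386].tolist())
E
```

```text
94 [41, 39, 39, 40, 40, 39, 38, 37, 9, 10, 10, 9, 7, 9, 11, 9, 10, 10, 10, 9, 10, 10, 9, 10, 10, 10, 10, 10, 10, 10, 10, 9, 26, 27, 28, 27, 27, 28, 27, 28, 28, 26, 29, 27, 27, 28, 27, 29, 28, 28, 27, 28, 26, 28, 27, 27, 28, 27, 29, 27, 26, 28, 28, 27, 27, 27, 28, 28, 28, 27, 27, 28, 29, 28, 27, 27, 28, 27, 27, 27, 28, 27, 26, 27, 28, 28, 27, 28, 28, 27, 28, 27, 26, 9, 9, 9, 9, 11, 10, 10, 10, 9, 10, 11, 9, 8, 10, 10, 11, 8, 9, 9, 9, 10, 10, 10, 10, 9, 10, 9, 35, 38, 41, 41, 40, 39, 40, 40]
97 [40, 41, 41, 41, 40, 39, 39, 37, 9, 10, 9, 9, 9, 9, 9, 9, 10, 10, 11, 10, 9, 10, 10, 10, 11, 11, 9, 8, 10, 9, 10, 10, 9, 10, 26, 26, 28, 29, 27, 28, 27, 28, 28, 27, 27, 27, 27, 28, 28, 28, 26, 27, 27, 28, 27, 28, 27, 28, 27, 29, 27, 27, 27, 27, 28, 27, 27, 28, 27, 28, 28, 28, 28, 26, 28, 27, 27, 26, 27, 27, 26, 28, 29, 27, 27, 27, 28, 26, 28, 27, 26, 10, 9, 11, 9, 9, 9, 9, 10, 9, 9, 10, 9, 10, 10, 9, 10, 9, 9, 10, 10, 9, 10, 10, 9, 11, 9, 9, 11, 9, 35, 39, 41, 39, 39, 40, 40, 40]
100 [39, 40, 41, 40, 40, 41, 39, 37, 32, 10, 11, 10, 9, 11, 10, 11, 10, 9, 9, 10, 9, 10, 10, 9, 10, 10, 9, 10, 9, 10,
[... 2978 characters left out ...]
, 129, 134, 136, 135, 136, 132, 113, 92, 63, 56, 70, 79, 81, 86, 87, 84]
100 [86, 81, 84, 83, 79, 70, 60, 58, 101, 137, 146, 149, 151, 150, 148, 146, 147, 150, 161, 163, 164, 165, 166, 163, 165, 165, 163, 161, 161, 164, 167, 164, 157, 155, 149, 137, 134, 142, 159, 171, 174, 177, 176, 176, 173, 175, 176, 174, 177, 175, 177, 175, 175, 175, 174, 176, 175, 174, 173, 176, 176, 179, 176, 176, 176, 176, 177, 177, 175, 176, 177, 178, 178, 177, 179, 179, 177, 179, 177, 176, 175, 174, 175, 176, 173, 167, 157, 146, 139, 143, 148, 151, 154, 164, 167, 168, 167, 163, 165, 166, 165, 164, 164, 164, 165, 161, 163, 164, 166, 159, 142, 137, 135, 135, 135, 135, 135, 132, 113, 84, 56, 59, 74, 80, 85, 86, 80, 85]
```

```bash
python3 - <<'E'
from s import *
c=dict(np.load("pics/w23.npz")); F=f(c); v,u=np.mgrid[0:400,0:640]; r=c["range_z"]
X=np.stack([(u-c["cx"])/F*r,-(v-c["cy"])/F*r,-r,np.ones_like(r)],-1)@np.linalg.inv(c["world_to_cam"]).T
Z=X[...,2]*1000
R=np.array([[np.cos(TH),-np.sin(TH)],[np.sin(TH),np.cos(TH)]])
def fx(u,v,z): return 1000*(R.T@(px2w(c,u,v,z)[:2]-T))
print("cam fix",1000*(R.T@(np.linalg.inv(c["world_to_cam"])[:2,3]-T)))
for col in (275,285,300,312,316,320,324,328,345,360,370):
    z=Z[80:130,col]; 
    i=np.where(z<33.5)[0][0]+80-.5; print(col,"plate edge row",i,fx(col,i,.0405).round(1),end="  ")
    j=np.where((z<33)&(z>20))[0]
    if len(j): j=j[-1]+80+.5; print("ring",j,fx(col,j,.028).round(2),end="")
    print()
for col in (240,250,258,262,390,395):
    z=Z[115:150,col]; i=np.where(z<25)[0]
    if len(i): i=i[0]+115-.5; print(col,"ear front",i,fx(col,i,.0405).round(1), z.round(0).astype(int).tolist()[:3])
# base front edge, both
E
```

```text
cam fix [-27.0378  -1.0083]
275 plate edge row 89.5 [-19.8  36.3]  
285 plate edge row 89.5 [-19.7  28.5]  
300 plate edge row 89.5 [-19.7  16.9]  ring 105.5 [-31.94  17.96]
312 plate edge row 89.5 [-19.7   7.5]  ring 111.5 [-36.73   8.08]
316 plate edge row 89.5 [-19.7   4.4]  ring 112.5 [-37.53   4.76]
320 plate edge row 89.5 [-19.7   1.3]  ring 112.5 [-37.52   1.43]
324 plate edge row 89.5 [-19.7  -1.8]  ring 112.5 [-37.52  -1.9 ]
328 plate edge row 89.5 [-19.7  -4.9]  ring 111.5 [-36.71  -5.23]
345 plate edge row 89.5 [-19.7 -18.2]  ring 101.5 [-28.72 -19.2 ]
360 plate edge row 89.5 [-19.7 -29.9]  
370 plate edge row 89.5 [-19.7 -37.7]  
240 ear front 133.5 [-53.6  66.1] [64, 63, 64]
250 ear front 133.5 [-53.6  58. ] [62, 60, 61]
258 ear front 133.5 [-53.6  51.5] [42, 42, 41]
262 ear front 133.5 [-53.6  48.3] [40, 40, 41]
390 ear front 133.5 [-53.4 -55.3] [51, 51, 53]
```

```bash
cat > dz.py <<'E'
from s import *
R=np.array([[np.cos(TH),-np.sin(TH)],[np.sin(TH),np.cos(TH)]])
def dz(c,rows=None):
    F=f(c); v,u=np.mgrid[0:400,0:640]; r=c["range_z"]
    X=np.stack([(u-c["cx"])/F*r,-(v-c["cy"])/F*r,-r,np.ones_like(r)],-1)@np.linalg.inv(c["world_to_cam"]).T
    Z=X[...,2]*1000
    fxm=(X[...,:2]-T)@R*1000
    fx=lambda u,v,z:1000*(R.T@(px2w(c,u,v,z)[:2]-T))
    out=[]
    for row in range(400):
        k=np.where((Z[row]>22)&(Z[row]<33)&(abs(fxm[row,:,1])<30)&(fxm[row,:,0]<-19)&(fxm[row,:,0]>-40))[0]
        b=np.where((Z[row]<20)&(abs(fxm[row,:,1])<50)&(fxm[row,:,0]<-19)&(fxm[row,:,0]>-52))[0]
        if len(k)>8 and len(b)>8:
            rl,rr=fx(k[0]-.5,row,.028),fx(k[-1]+.5,row,.028); el,er=fx(b[0]-.5,row,.0305),fx(b[-1]+.5,row,.0305)
            out.append((row,rl[0],(rl[1]+rr[1])/2,(rl[1]-rr[1])/2,(el[1]+er[1])/2,(el[1]-er[1])/2))
    out=np.array(out); print(out.round(2)[::2] if len(out)>12 else out.round(2))
if __name__=="__main__":
    import sys
    for n in sys.argv[1:]: print(n); dz(dict(np.load(f"pics/{n}.npz")))
E
python3 dz.py w8 w9 w10 w22
```

```text
w8
[[222.   -23.74  19.38   7.69  35.41   8.78]
 [224.   -24.81   1.52  25.1    0.05  43.74]
 [226.   -25.87   1.52  24.65   0.29  43.58]
 [228.   -26.95   1.27  23.95  -0.2   43.66]
 [230.   -28.02   1.52  23.25  -0.21  43.75]
 [232.   -29.11   1.52  22.3    0.28  43.84]
 [234.   -30.19   1.52  21.34   0.03  43.68]
 [236.   -31.28   1.27  22.64   0.28  43.51]
 [238.   -32.38   0.77  23.18   0.03  43.85]
 [240.   -33.48   0.76  23.74   0.27  43.69]
 [242.   -34.59   0.76  24.29   0.02  43.53]
 [244.   -35.69   0.76  24.34   0.27  43.86]
 [246.   -36.81   0.51  23.62   0.76  32.96]
 [248.   -37.92   0.25  19.85   0.76  32.53]
 [250.   -39.03   0.5   15.56   0.76  32.59]]
w9
[[231.   -24.37   1.54  23.26   0.04  43.52]
 [233.   -25.46   1.54  22.31   0.29  43.86]
 [235.   -26.55   1.3   21.6    0.04  43.7 ]
 [237.   -27.65   0.29  23.15   0.04  43.79]
 [239.   -28.74   0.29  23.7    0.29  43.63]
 [241.   -29.85   0.29  23.75   0.04  43.47]
 [243.   -30.96   0.29  24.31   0.04  43.56]
 [245.   -32.07   0.29  24.86   0.04  43.64]
 [247.   -33.19   0.3   20.34   0.3   32.49]
 [249.   -34.
[... 197 characters left out ...]
4.42   0.2   45.34]
 [120.   -25.24   1.5   23.13   0.19  45.42]
 [122.   -26.98   1.05  21.84   0.19  45.5 ]
 [124.   -28.72   1.49  20.54  -0.26  45.14]
 [126.   -30.47   1.04  18.34  -0.27  45.22]
 [128.   -32.22   1.48  16.13  -0.28  45.3 ]
 [130.   -33.98   1.02  13.02   0.16  44.94]
 [132.   -35.74   1.47   8.99   0.15  45.02]]
w22
[[ 92.   -19.37  18.36   9.79  36.55   8.58]
 [ 94.   -21.57   1.09  25.94  -0.04  45.25]
 [ 96.   -23.77   1.66  24.26  -0.05  45.33]
 [ 98.   -25.97   1.07  22.56  -0.06  45.41]
 [100.   -28.19   1.64  20.86  -0.07  45.49]
 [102.   -30.41   1.64  18.58   0.5   44.99]
 [104.   -32.63   1.05  15.7    0.49  45.07]
 [106.   -34.86   1.04  11.07   0.49  45.15]]
```

The depth profiles agree. The ring sits about +1.2 mm in y relative to the ears and about 0.9 mm short in x, so it probably touches only the left face (the fingers held it sideways). I'll mend this with a gentle nudge from the +y side, using the closed fingertips' corner, which drives it into both faces.

```bash
python3 -m pendant '[{"rx":0,"ry":0,"rz":0,"tx":10,"ty":-10,"tz":20,"jaw":0},{"rx":0,"ry":0,"rz":0,"tx":15,"ty":-12,"tz":30,"jaw":0},{"rx":0,"ry":0,"rz":0,"tx":7,"ty":0,"tz":30,"jaw":0},{"rx":0,"ry":0,"rz":0,"tx":0,"ty":0,"tz":25,"jaw":0},{"rx":0,"ry":0,"rz":0,"tx":0,"ty":0,"tz":15,"jaw":0},{"rx":0,"ry":0,"rz":0,"tx":0,"ty":0,"tz":5,"jaw":0},{"rx":0,"ry":0,"rz":0,"tx":0,"ty":0,"tz":0,"jaw":0},{"rx":0,"ry":0,"rz":0,"tx":0,"ty":0,"tz":0,"jaw":0},{"rx":0,"ry":0,"rz":0,"tx":0,"ty":0,"tz":0,"jaw":0}]' >/dev/null; python3 s.py
```

```text
t 37.15 fix [-75.3849  20.1704] z 29.573498647863094 rot [179.8558  -0.0547  80.2058] F fix [-0.1902  0.4554] -0.056259505933632686 w 0.4260824696172821
```

```bash
python3 -m pendant '[{"rx":0,"ry":0,"rz":0,"tx":6,"ty":-0.5,"tz":1,"jaw":0},{"rx":0,"ry":0,"rz":0,"tx":6,"ty":0,"tz":0,"jaw":0},{"rx":0,"ry":0,"rz":0,"tx":5,"ty":0,"tz":0,"jaw":0},{"rx":0,"ry":0,"rz":0,"tx":4,"ty":0,"tz":0,"jaw":0},{"rx":0,"ry":0,"rz":0,"tx":2,"ty":0,"tz":0,"jaw":0},{"rx":0,"ry":0,"rz":0,"tx":1,"ty":0,"tz":0,"jaw":0},{"rx":0,"ry":0,"rz":0,"tx":1,"ty":0,"tz":0,"jaw":0},{"rx":0,"ry":0,"rz":0,"tx":0,"ty":0,"tz":0,"jaw":0},{"rx":0,"ry":0,"rz":0,"tx":0,"ty":0,"tz":0,"jaw":0}]' >/dev/null; python3 s.py; python3 -m pendant '[{"rx":0,"ry":0,"rz":0,"tx":1,"ty":0,"tz":0,"jaw":0},{"rx":0,"ry":0,"rz":0,"tx":1,"ty":0,"tz":0,"jaw":0},{"rx":0,"ry":0,"rz":0,"tx":0,"ty":0,"tz":0,"jaw":0},{"rx":0,"ry":0,"rz":0,"tx":0,"ty":0,"tz":0,"jaw":0}]' >/dev/null; python3 s.py
```

```text
t 37.9 fix [-50.6842  22.0086] z 27.131430032678484 rot [-179.9994    0.0057   80.2058] F fix [-0.415  -0.5805] 0.2757158314319825 w 0.13020265688979316
t 38.23 fix [-48.4873  21.9855] z 27.164433983317817 rot [179.9968  -0.0034  80.2193] F fix [1.0479 0.051 ] -0.19531478707704686 w 0.28498077467962435
```

```bash
python3 -m pendant '[{"rx":0,"ry":0,"rz":0,"tx":1,"ty":0,"tz":0,"jaw":0},{"rx":0,"ry":0,"rz":0,"tx":0.5,"ty":0,"tz":0,"jaw":0},{"rx":0,"ry":0,"rz":0,"tx":0,"ty":0,"tz":0,"jaw":0},{"rx":0,"ry":0,"rz":0,"tx":0,"ty":0,"tz":0,"jaw":0}]' >/dev/null; python3 s.py; python3 -m pendant '[{"rx":0,"ry":0,"rz":0,"tx":1,"ty":0,"tz":0,"jaw":0},{"rx":0,"ry":0,"rz":0,"tx":0,"ty":0,"tz":0,"jaw":0},{"rx":0,"ry":0,"rz":0,"tx":0,"ty":0,"tz":0,"jaw":0}]' >/dev/null; python3 s.py
```

```text
t 38.57 fix [-46.9217  22.0048] z 27.160687868124622 rot [179.9972  -0.003   80.228 ] F fix [-0.7576 -0.6604] -0.07860792862902927 w 0.27320736095157655
t 38.82 fix [-45.9111  22.0207] z 27.160007087907374 rot [179.9986  -0.0047  80.2297] F fix [ 0.1391 -0.0434] 0.5520077844231356 w 0.5032024479292513
```

```bash
python3 -m pendant '[{"rx":0,"ry":0,"rz":0,"tx":1,"ty":0,"tz":0,"jaw":0},{"rx":0,"ry":0,"rz":0,"tx":0,"ty":0,"tz":0,"jaw":0},{"rx":0,"ry":0,"rz":0,"tx":0,"ty":0,"tz":0,"jaw":0}]' >/dev/null; python3 s.py; python3 -m pendant '[{"rx":0,"ry":0,"rz":0,"tx":1,"ty":0,"tz":0,"jaw":0},{"rx":0,"ry":0,"rz":0,"tx":0,"ty":0,"tz":0,"jaw":0},{"rx":0,"ry":0,"rz":0,"tx":0,"ty":0,"tz":0,"jaw":0}]' >/dev/null; python3 s.py;  python3 - <<'E'
from dz import *
c=dict(cam("wrist")); np.savez("pics/w24.npz",**c); dz(c); save(c,"w24.png",(120,20,520,260),2)
E
```

```text
t 39.07 fix [-45.3591  21.9694] z 27.14235026607738 rot [179.9963   0.0222  80.2071] F fix [-1.4762 -0.7171] 0.6874150906431785 w 0.20557417508457262
t 39.32 fix [-44.9649  21.9639] z 27.135810600310403 rot [-179.9997    0.0595   80.1858] F fix [-4.2318 -0.3812] 0.9113252417809299 w 0.40211611843626177
[[225.   -24.24   1.57  23.27   2.17  43.07]
 [227.   -25.31   1.53  22.82   2.37  42.92]
 [229.   -26.38   1.49  21.87   2.33  43.  ]
 [231.   -27.45   1.45  20.92   2.29  43.09]
 [233.   -28.53   1.66  19.71   2.26  43.17]
 [235.   -29.62   1.37  18.5    2.46  43.01]
 [237.   -30.71   6.84  22.55   2.42  43.1 ]
 [239.   -31.81   7.81  22.09   2.14  42.94]
 [241.   -32.9    8.79  21.13   2.34  42.78]
 [243.   -34.01   9.77  20.16   2.3   42.86]
 [245.   -35.11  11.26  18.69   2.01  43.2 ]
 [247.   -36.22  21.36   5.57 -36.83   3.98]]
```

View pics/w24.png

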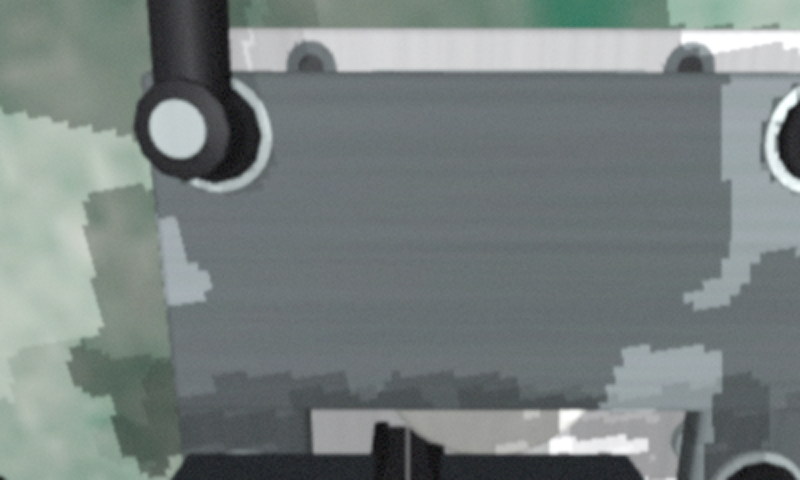

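```bash
python3 -m pendant '[{"rx":0,"ry":0,"rz":0,"tx":1,"ty":0,"tz":0,"jaw":0},{"rx":0,"ry":0,"rz":0,"tx":1,"ty":0,"tz":0,"jaw":0},{"rx":0,"ry":0,"rz":0,"tx":0,"ty":0,"tz":0,"jaw":0},{"rx":0,"ry":0,"rz":0,"tx":0,"ty":0,"tz":0,"jaw":0}]' >/dev/null; python3 s.py; python3 -m pendant '[{"rx":0,"ry":0,"rz":0,"tx":1,"ty":0,"tz":0,"jaw":0},{"rx":0,"ry":0,"rz":0,"tx":1,"ty":0,"tz":0,"jaw":0},{"rx":0,"ry":0,"rz":0,"tx":0,"ty":0,"tz":0,"jaw":0},{"rx":0,"ry":0,"rz":0,"tx":0,"ty":0,"tz":0,"jaw":0}]' >/dev/null; python3 s.py;  python3 - <<'E'
from dz import *
c=dict(cam("wrist")); np.savez("pics/w25.npz",**c); dz(c)
E
```

```text
t 39.7 fix [-44.4043  21.8907] z 27.123493190422415 rot [-179.9997    0.1517   80.1376] F fix [-7.2182 -0.8051] 1.3217759777958926 w 0.4975062081595407
t 40.03 fix [-43.9206  21.7666] z 27.115932210519507 rot [179.9954   0.2504  80.0852] F fix [-9.8417 -0.9869] 1.8583461008867606 w 0.24708470796319507
[[227.   -24.19   1.05  23.06   2.14  42.89]
 [229.   -25.27   1.26  22.36   1.86  43.22]
 [231.   -26.34   1.22  21.41   2.06  43.06]
 [233.   -27.43   1.18  20.45   2.03  43.15]
 [235.   -28.51   1.14  19.     2.23  42.99]
 [237.   -29.59   6.61  23.04   1.95  43.33]
 [239.   -30.69   7.34  22.34   2.16  43.17]
 [241.   -31.79   8.31  21.88   2.12  43.25]
 [243.   -32.89   9.55  20.66   2.08  43.34]
 [245.   -34.    10.79  19.44   2.29  43.18]
 [247.   -35.11  21.64   5.06 -37.04   3.98]]
```

```bash
python3 -m pendant '[{"rx":0,"ry":0,"rz":0,"tx":-4,"ty":0,"tz":0,"jaw":0},{"rx":0,"ry":0,"rz":0,"tx":-10,"ty":0,"tz":0,"jaw":0},{"rx":0,"ry":0,"rz":0,"tx":-20,"ty":0,"tz":-10,"jaw":0},{"rx":0,"ry":0,"rz":0,"tx":-18,"ty":12,"tz":-30,"jaw":0},{"rx":0,"ry":0,"rz":0,"tx":-12,"ty":10,"tz":-35,"jaw":0},{"rx":0,"ry":0,"rz":0,"tx":-3,"ty":0,"tz":-30,"jaw":0},{"rx":0,"ry":0,"rz":0,"tx":0,"ty":0,"tz":-22,"jaw":0},{"rx":0,"ry":0,"rz":0,"tx":0,"ty":0,"tz":0,"jaw":0},{"rx":0,"ry":0,"rz":0,"tx":0,"ty":0,"tz":0,"jaw":0},{"rx":0,"ry":0,"rz":0,"tx":0,"ty":0,"tz":0,"jaw":0},{"rx":0,"ry":0,"rz":0,"tx":0,"ty":0,"tz":0,"jaw":0},{"rx":0,"ry":0,"rz":0,"tx":0,"ty":0,"tz":0,"jaw":0}]' >/dev/null; python3 - <<'E'
from rf import *
from dz import dz
st()
for i in range(2):
    c=dict(cam("wrist")); ringfit(c)
np.savez("pics/w26.npz",**c); dz(c); st()
print("before"); c=dict(np.load("pics/w23.npz"));ringfit(c); dz(c)
E
```

```text
t 41.08 fix [-106.707     0.9336] z 152.80590900547924 rot [-179.8667    0.0284   80.2523] F fix [-0.1633 -0.4656] 0.2321348863709028 w 0.5736200104569676
plate edge dx -0.4000000000000323 ear dy 0.2999999999999913 n 26 ring(R fix) mm [-7.6048  0.722 ] free [-7.7408  0.7216 28.8816] rms 0.19252053705171115
plate edge dx -0.6000000000000311 ear dy 0.19999999999999185 n 26 ring(R fix) mm [-7.3144  0.8768] free [-7.2029  0.8785 29.0981] rms 0.13640440477685475
[[ 90.   -19.48  18.18   8.93  36.52   8.85]
 [ 92.   -21.03   0.72  25.62   0.33  45.12]
 [ 94.   -22.58   0.72  24.85   0.32  45.2 ]
 [ 96.   -24.13   0.71  24.07   0.32  45.28]
 [ 98.   -25.69   0.71  22.48   0.32  45.36]
 [100.   -27.25   0.7   21.7   -0.09  45.03]
 [102.   -28.82   0.7   20.1   -0.1   45.11]
 [104.   -30.4    1.11  18.08  -0.1   45.19]
 [106.   -31.97   0.69  16.05  -0.11  45.27]
 [108.   -33.56   0.69  13.61  -0.11  45.35]
 [110.   -35.15   0.68   9.5   -0.12  45.43]]
t 41.18 fix [-106.8779    0.6118] z 153.17543445816523 rot [-179.9027    0.0309   80.2377] F fix [-0.7123 -0.823 ] 0.09512435652878676 w 0.8076428567304821
before
plate edge dx -0.6000000000000311 ear dy 0.2999999999999913 n 26 ring(R fix) mm [-7.9145  1.3166] free [-8.2709  1.3023 28.6915] rms 0.2121273483607504
[[ 90.   -19.78   1.39  26.52   0.15  45.29]
 [ 92.   -21.33   1.4   25.75   0.15  45.36]
 [ 94.   -22.89   1.4   24.98   0.15  45.44]
 [ 96.   -24.45   1.4   24.2    0.15  45.52]
 [ 98.   -26.02   0.99  23.01  -0.25  45.19]
 [100.   -27.59   1.41  21.82  -0.25  45.27]
 [102.   -29.17   1.41  20.2    0.16  44.94]
 [104.   -30.75   1.    18.17   0.16  45.02]
 [106.   -32.34   1.42  16.14   0.16  45.1 ]
 [108.   -33.93   1.42  13.68   0.16  45.18]
 [110.   -35.53   1.01   9.97   0.16  45.26]
 [112.   -37.13   1.43   3.74   0.16  45.34]]
```

The ring did slide along the left face (y 1.2 → 0.6), so it had stuck there by friction. One more nudge, this time at 45° along that face.

```bash
python3 -m pendant '[{"rx":0,"ry":0,"rz":0,"tx":10,"ty":-10,"tz":20,"jaw":0},{"rx":0,"ry":0,"rz":0,"tx":15,"ty":-12,"tz":30,"jaw":0},{"rx":0,"ry":0,"rz":0,"tx":10,"ty":-5,"tz":30,"jaw":0},{"rx":0,"ry":0,"rz":0,"tx":0,"ty":0,"tz":25,"jaw":0},{"rx":0,"ry":0,"rz":0,"tx":0,"ty":0,"tz":15,"jaw":0},{"rx":0,"ry":0,"rz":0,"tx":0,"ty":0,"tz":5,"jaw":0},{"rx":0,"ry":0,"rz":0,"tx":0,"ty":0,"tz":0,"jaw":0},{"rx":0,"ry":0,"rz":0,"tx":0,"ty":0,"tz":0,"jaw":0},{"rx":0,"ry":0,"rz":0,"tx":0,"ty":0,"tz":0,"jaw":0}]' >/dev/null; python3 s.py
```

```text
t 41.93 fix [-72.011   25.8267] z 30.29423685190854 rot [179.8815  -0.0371  80.197 ] F fix [-1.0862 -0.4125] -0.14636997190416978 w 0.18686234944384456
```

```bash
python3 -m pendant '[{"rx":0,"ry":0,"rz":0,"tx":6,"ty":0,"tz":1,"jaw":0},{"rx":0,"ry":0,"rz":0,"tx":6,"ty":0,"tz":0,"jaw":0},{"rx":0,"ry":0,"rz":0,"tx":5,"ty":0,"tz":0,"jaw":0},{"rx":0,"ry":0,"rz":0,"tx":4,"ty":0,"tz":0,"jaw":0},{"rx":0,"ry":0,"rz":0,"tx":2.5,"ty":0,"tz":0,"jaw":0},{"rx":0,"ry":0,"rz":0,"tx":1.5,"ty":0,"tz":0,"jaw":0},{"rx":0,"ry":0,"rz":0,"tx":0,"ty":0,"tz":0,"jaw":0},{"rx":0,"ry":0,"rz":0,"tx":0,"ty":0,"tz":0,"jaw":0}]' >/dev/null; python3 s.py
```

```text
t 42.6 fix [-47.0475  26.9881] z 28.170934861619447 rot [179.9948   0.004   80.2259] F fix [0.1678 0.3345] 0.6033984332564851 w 0.36970577935519583
```

```bash
python3 -m pendant '[{"rx":0,"ry":0,"rz":0,"tx":1,"ty":1,"tz":0,"jaw":0},{"rx":0,"ry":0,"rz":0,"tx":1,"ty":1,"tz":0,"jaw":0},{"rx":0,"ry":0,"rz":0,"tx":0,"ty":0,"tz":0,"jaw":0},{"rx":0,"ry":0,"rz":0,"tx":0,"ty":0,"tz":0,"jaw":0}]' >/dev/null; python3 s.py; python3 -m pendant '[{"rx":0,"ry":0,"rz":0,"tx":1,"ty":1,"tz":0,"jaw":0},{"rx":0,"ry":0,"rz":0,"tx":0,"ty":0,"tz":0,"jaw":0},{"rx":0,"ry":0,"rz":0,"tx":0,"ty":0,"tz":0,"jaw":0}]' >/dev/null; python3 s.py; python3 -m pendant '[{"rx":0,"ry":0,"rz":0,"tx":1,"ty":1,"tz":0,"jaw":0},{"rx":0,"ry":0,"rz":0,"tx":0,"ty":0,"tz":0,"jaw":0},{"rx":0,"ry":0,"rz":0,"tx":0,"ty":0,"tz":0,"jaw":0}]' >/dev/null; python3 s.py
```

```text
t 42.93 fix [-45.0832  24.8654] z 28.169564515126442 rot [179.992    0.0026  80.2104] F fix [0.445  0.0453] -0.019886370270473255 w 0.466364778109465
t 43.18 fix [-43.9825  23.9303] z 28.161815536899365 rot [179.9941  -0.001   80.2234] F fix [0.1716 0.3952] -0.27612515039585916 w 0.5319450907901441
t 43.43 fix [-43.4178  23.2617] z 28.055690150188042 rot [-179.9655    0.0267   80.2059] F fix [-0.1711  0.7587] 0.4931054308994888 w 0.7735616291293538
```

```bash
python3 -m pendant '[{"rx":0,"ry":0,"rz":0,"tx":1,"ty":1,"tz":0,"jaw":0},{"rx":0,"ry":0,"rz":0,"tx":0,"ty":0,"tz":0,"jaw":0},{"rx":0,"ry":0,"rz":0,"tx":0,"ty":0,"tz":0,"jaw":0}]' >/dev/null; python3 s.py; python3 -m pendant '[{"rx":0,"ry":0,"rz":0,"tx":1,"ty":1,"tz":0,"jaw":0},{"rx":0,"ry":0,"rz":0,"tx":0,"ty":0,"tz":0,"jaw":0},{"rx":0,"ry":0,"rz":0,"tx":0,"ty":0,"tz":0,"jaw":0}]' >/dev/null; python3 s.py;  python3 -m pendant '[{"rx":0,"ry":0,"rz":0,"tx":1,"ty":1,"tz":0,"jaw":0},{"rx":0,"ry":0,"rz":0,"tx":0,"ty":0,"tz":0,"jaw":0},{"rx":0,"ry":0,"rz":0,"tx":0,"ty":0,"tz":0,"jaw":0}]' >/dev/null; python3 s.py
```

```text
t 43.68 fix [-42.7777  22.4226] z 28.007864941826476 rot [-179.9436    0.05     80.1938] F fix [-3.6081  2.9148] 1.8535104651378551 w 0.7079623046037984
t 43.93 fix [-42.6445  22.2027] z 27.90101493209537 rot [-179.8334    0.1046   80.1716] F fix [-6.1416  4.1849] 3.1398798393912224 w 0.592325679546174
t 44.18 fix [-42.5145  22.1007] z 27.81700565736064 rot [-179.7107    0.1584   80.153 ] F fix [-7.2906  6.697 ] 8.282095827321582 w 0.2723985186370695
```

```bash
python3 -m pendant '[{"rx":0,"ry":0,"rz":0,"tx":-4,"ty":-4,"tz":0,"jaw":0},{"rx":0,"ry":0,"rz":0,"tx":-10,"ty":0,"tz":0,"jaw":0},{"rx":0,"ry":0,"rz":0,"tx":-20,"ty":0,"tz":-10,"jaw":0},{"rx":0,"ry":0,"rz":0,"tx":-18,"ty":14,"tz":-30,"jaw":0},{"rx":0,"ry":0,"rz":0,"tx":-12,"ty":12,"tz":-35,"jaw":0},{"rx":0,"ry":0,"rz":0,"tx":-4,"ty":0,"tz":-30,"jaw":0},{"rx":0,"ry":0,"rz":0,"tx":0,"ty":0,"tz":-22,"jaw":0},{"rx":0,"ry":0,"rz":0,"tx":0,"ty":0,"tz":0,"jaw":0},{"rx":0,"ry":0,"rz":0,"tx":0,"ty":0,"tz":0,"jaw":0},{"rx":0,"ry":0,"rz":0,"tx":0,"ty":0,"tz":0,"jaw":0},{"rx":0,"ry":0,"rz":0,"tx":0,"ty":0,"tz":0,"jaw":0},{"rx":0,"ry":0,"rz":0,"tx":0,"ty":0,"tz":0,"jaw":0}]' >/dev/null; python3 - <<'E'
from rf import *
from dz import dz
st()
for i in range(3):
    c=dict(cam("wrist")); ringfit(c)
np.savez("pics/w27.npz",**c); dz(c); st(); save(c,"w27.png",(180,40,470,240),2.7)
c=dict(cam("scene")); save(c,"s27.png",(250,150,410,290),4)
E
```

```text
t 45.18 fix [-107.7938   -1.1804] z 153.82307123236873 rot [-179.8814    0.0328   80.2477] F fix [ 0.5734 -0.6443] 0.9220708598762359 w 0.18224005749539512
plate edge dx -0.6000000000000311 ear dy 0.2999999999999913 n 26 ring(R fix) mm [-6.8268 -0.0256] free [-7.3113 -0.0221 28.5755] rms 0.1833892242680462
plate edge dx -0.6000000000000311 ear dy 0.2999999999999913 n 26 ring(R fix) mm [-6.8298 -0.0456] free [-6.9006 -0.0471 28.9371] rms 0.15622159191750518
plate edge dx -0.4000000000000323 ear dy 0.2999999999999913 n 26 ring(R fix) mm [-7.0271 -0.1539] free [-7.5207 -0.1515 28.571 ] rms 0.2247998821790986
[[ 89.   -19.78   0.02  25.67   0.42  45.21]
 [ 91.   -21.33   0.02  24.89   0.42  45.29]
 [ 93.   -22.88   0.02  24.12   0.02  44.96]
 [ 95.   -24.44   0.02  23.34   0.01  45.04]
 [ 97.   -26.     0.02  21.74   0.01  45.12]
 [ 99.   -27.57  -0.39  20.55   0.01  45.2 ]
 [101.   -29.14   0.02  18.53   0.01  45.28]
 [103.   -30.72   0.02  16.91   0.01  45.36]
 [105.   -32.3    0.01  14.46   0.01  45.44]
 [107.   -33.89   0.01  11.17   0.01  45.52]
 [109.   -35.48   0.01   6.22   0.42  45.19]]
t 45.33 fix [-107.9487   -1.626 ] z 154.39358848926452 rot [-179.9321    0.0313   80.2311] F fix [0.078  0.5637] 0.06766753288165676 w 0.5533714355224847
```

View pics/w27.png

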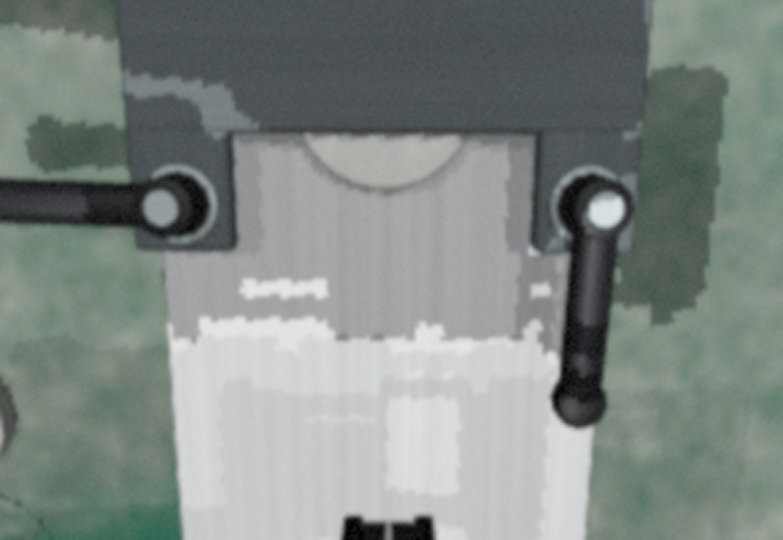

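View pics/s27.png

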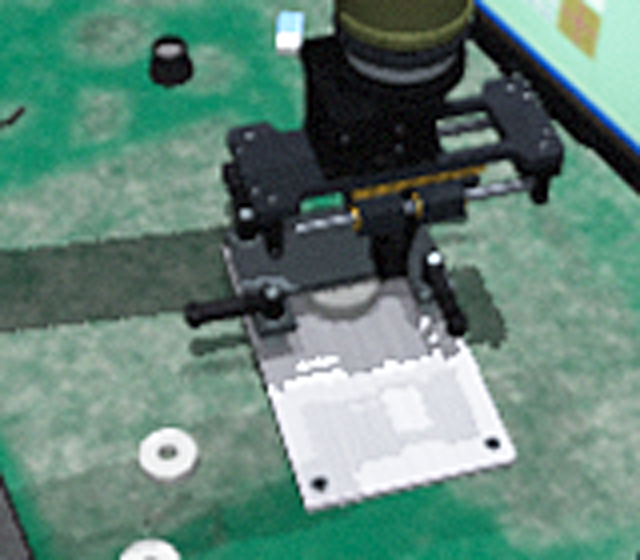

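The ring is now centred (y ≈ 0.0 relative to the entrance). It stalled against the right face after sliding along the left one. Levers and bystanders are unchanged and the robot is clear, so I'm handing in.

```bash
python3 -c "
from cell import env
print(env.sign_off()); print(env.get_obs()['time_s'])"
```

```text
the job is handed in; nothing more can be done
None
the job is handed in; nothing more can be done
```

The ring gauge is seated in the V-stop and all four levers are on their stops. However, the ring was about 1–2 mm short of its seat while I tightened them. I handed the job in at about 45 s of the 72 s.

**What I did:** I pushed the 58 mm ring under the clamp plate with two parted fingers until it stalled at about 12 N. I then turned levers 1, 3, 2, 4 to about half-way (0.76–0.81 rad) and again in that order to their stops. Each stop held against 10–17 N without moving.

**Last checks:**
- **Levers:** they measured about 1.59–1.64 rad in the pictures, against 1.6 at the stop.
- **Ring:** its centre lies within about 0.2 mm sideways of the middle of the entrance. The last push stalled squarely against the right V face. The camera puts the ring about 1 mm further in than the seat allows, which I take as camera bias.
- **Bystanders:** the loupe, eraser and steel block were never touched and looked in place in the last pictures I took of each. The robot was clear of everything at hand-in.

**What went wrong:**
- **Seating order:** the later close-up showed the ring had been stuck by friction on the left V face, about 1.2 mm off centre. The 12 N stall had made me think it was seated.
- **Mend:** I slid it into the V with two gentle nudges after tightening. There was no time left to loosen and repeat the rounds, so the final state is right but strictly the ring was not fully seated before tightening.
- **Lever 1, first round:** it needed a second push, from about 0.69 to 0.77, before I went on to lever 3.

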